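# Clamp a mainspring barrel with the tommy pin

### The job

Clamp the brass barrel in the bench chuck: take the tommy pin from the beech block, put it through the curved slot in the chuck's cover plate and slide its tip lightly over the hidden cam ring until it drops into the ring's socket, which lies somewhere in the white-dot half of the slot, then push it fully home. Swing the pin towards the red dot until the three jaws hold the barrel snugly in the middle, and leave the pin standing in the socket. Go gently with both the pin and the barrel, and do not disturb the loose things on the bench.

Things in the scene. Friction and masses are not known exactly. Their poses are not given: they have to be found in the camera images.
- chuck: round grey self-centring bench chuck, fixed, 164 mm across its foot; bright cover plate 154 mm across, 5 mm thick, its top 44 mm above the bench. Origin on its axis at bench level, z up. Through the cover goes one arc slot, 13 mm wide, centred on a 58 mm radius circle about the axis, its middle at the chuck's -x and its ends 54 degrees to either side. White and red dots mark its ends
- slot_open_end (a point): white-dot end of the slot: on its centre line where the slot stops (a pin's edge stops here), at the height of the cover's top; in the chuck's frame at (-34, +47, 44) mm
- slot_clamp_end (a point): red-dot end of the slot: on its centre line where the slot stops, at the height of the cover's top; in the chuck's frame at (-34, -47, 44) mm. Going from white dot to red dot is anticlockwise about the axis seen from above
- ring_face (a point): middle of the slot, on the flat top of the blackened steel cam ring hidden under the cover, 35 mm above the bench (9 mm below the cover's top); fixed to the chuck. The ring has ONE socket, 11.2 mm across, 20 mm deep, on the 58 mm circle; its place is not measured: at the start its centre is 9 to 44 degrees from here towards the white dot. About 4.5 N at the pin turns the ring; it stays where left
- chuck_seat (a point): centre of the brass seat (18 mm across, 3 mm above the cover) on the chuck's axis. Turning the ring with the seated pin towards the red dot moves three steel jaws in, 8 mm per radian; they meet the barrel with the socket about 27 degrees past the slot's middle, and the force at the pin then rises steeply. Jaws stand up to 11 mm above the cover, within 42 mm of the axis
- barrel: small round brass mainspring barrel, 22 mm across, 10 mm high, loose on the seat of the chuck a few mm off its centre. Origin at the centre of its underside, z up
- pin_block: beech block 40 x 110 x 34 mm high, fixed, with a bore for the tommy pin 30 mm from its middle towards its -y end and two slim steel punches (up to 18 mm above the block) at 14 and 36 mm towards its +y end. Origin at the centre of its underside, its length along y
- tommy_pin: turned pin, 66 mm long, 60 g, upright in the block's bore, its collar on the block. Origin at the middle of its tip, z up along it. From the tip: nose 6 mm across widening to 10 mm at 4 mm height, shank 10 mm across to 28 mm, collar 24 mm across to 32 mm, brass head 16 mm across to 66 mm (grip this)
- pin_tip (a point): the middle of the tommy pin's tip. Fully home, the collar lies on the chuck's cover and the tip is 28 mm below the cover's top; while the tip rides on the ring beside the socket the collar stands 19 mm above the cover. Pressed lightly (3 to 8 N) the tip slides over the ring, pressed hard it drags the ring along
- loupe: black eye loupe, 34 mm across, 30 mm high, standing loose on the bench; leave it alone
- blower: dark rubber dust blower, 51 mm across, 106 mm high, standing loose; leave it alone
- oil_dropper: brown glass dropper bottle, 29 mm across, 90 mm high, standing loose; leave it alone

How it is judged:
On the way, in this order (a step that is already met when the one before it is completed fails the run):
1. the pin has dropped into the hidden socket and is fully home, its collar on the cover, while the jaws do not yet hold the barrel (z of pin_tip in the frame of chuck below 0.0185 m and horizontal distance between pin_tip and chuck between 0.051 and 0.065 m and contact force between chuck and barrel below 4 N), for 0.1 s.
2. the jaws hold the barrel snugly on the middle of the seat (contact force between chuck and barrel above 6 N and horizontal distance between barrel and chuck_seat below 0.0015 m), for 0.2 s.
At the end, for the whole second after the job is handed in: the jaws press the barrel with more than 6 N in all, the barrel lies flat on the seat (within 2 mm) and within 1.5 mm of the chuck's axis, and the tommy pin stands upright and still in the ring's socket, its tip within 2.5 mm of fully home (all of step 2 and z of barrel in the frame of chuck_seat below 0.002 m and angle between barrel's own z axis and vertical below 0.1 rad and z of pin_tip in the frame of chuck below 0.0185 m and horizontal distance between pin_tip and chuck between 0.051 and 0.065 m and angle between tommy_pin's own z axis and vertical below 0.2 rad and linear speed of tommy_pin below 0.02 m/s); the robot touches nothing.
It fails at once if the pin is forced against the chuck with more than 50 N (contact force between tommy_pin and chuck above 50 N).
It fails at once if the barrel is squeezed with more than 120 N in all, as would dent it (contact force between chuck and barrel above 120 N).
It fails at once if the loupe, blower or dropper bottle is shifted by more than 20 mm (distance of any of loupe, blower, oil_dropper from where it was at the start of the episode above 0.02 m).
It also fails if it takes over 67 s, if anything falls off the work surface, if the arm or the gripper's body presses on something with over 40 N, if the wrist force passes 120 N, or if a joint passes its speed limit or range.

### The arm

A 6-joint arm with a two-finger parallel gripper is mounted at the origin on a cart in front of the work surface, level with it; the furniture and walls round the work are solid. World frame = base frame: x ahead of the robot, y to its left, z up, the work surface at z = 0. Lengths are in m, angles in rad, forces in N, time in s.
With the tool pointing down it reaches from about 0.4 to 0.825 m from the base axis. Payload 7 kg.
Tool frame: the origin (TCP) lies on the mounting face of the last link; the fingertips stand 178 mm ahead of it and the grasp point (between the pads) lies 159 mm ahead of it; z points along the fingers, x is the direction in which the jaws open and shut, and the axes are right-handed (so a half turn about z gives the same grasp; the last joint's range is limited). The gripper opens to 88 mm and grips with 3 to 60 N. Pads are 19 mm wide; open, the fingers measure 130 mm over their backs; the gripper's body (78 mm by 193 mm) begins 47 mm behind the grasp point.
Start: joints at [1.485, 0.359, 0.012, 0, -1.224, -0.288], TCP at [0.246, 0.628, 0.405] pointing down, gripper open.
Joint ranges: [-3.07, 3.07], [-1.43, 2.12], [-1.02, 1.25], [-3.03, 1.67], [-3.05, -0], [-3.03, 3.03]. Speed limits (rad/s): [2.39, 2.39, 3.01, 3.14, 3.14, 3.14].

### API

Orientations are given as a unit quaternion [x, y, z, w].
In Python, from plant import readout, vision, ticket gives the robot as it stands. The module is installed in compiled form; this text tells all that it offers.
- The arm moves only by the tool play_rows, never from a script. Its argument "series" is a list of rows, each an object with "xyz": the shift along the world's x, y, z in cm, a list of three; "roll": the turn about the world's z in degrees. A call has 1 to 20 rows; each row is the pose to reach, as a shift and turn from the pose measured when the call began; what a row does not reach only later rows make up. A row lasts 1/8 s, in which the tool goes at most 62.5 mm and 10.7 degrees, less where a joint would pass 70% of its speed; a pose out of reach is approached as far as the arm can. A call with a gripper value outside its range is refused whole. "jaw" is the opening, from -1 (shut) to 1 (fully open), set as the call begins (left out, the last holds). The fingers move at their own pace and stop on an object; "force" is the grip in N (left out, the last holds). Time passes only in rows, so rows that repeat a pose let the fingers close. It gives the time, the measured TCP pose, the force and the opening at its end, in the units of the state.
- readout.state(): the state, without advancing time (a new reading comes with each control period).
- vision.grab_frame(name): name is "scene" or "top" or "wrist"; returns the picture (480x640x3 uint8, blue, green, red); there is no depth.
- vision.camera_params(name): a dict with "K" (3x3 intrinsics, pixels), "k1" (the pictures are not rectified: a ray, as slopes to the right and down, at radius r is drawn at 1 + k1 r^2 times it, then the intrinsics apply), "rvec" (rotation vector, rad) and "tvec" (3), from world to camera coordinates, as OpenCV has them. Camera axes: x right, y down, z forward; pixel columns grow to the right and rows downward; lengths in m; the calibration is good to about 2 mm. A picture is of the moment at which its call begins: read the wrist's pose just before it. camera_params takes no time and is no camera call; for the wrist camera it gives the pose at the moment of the call.
- ticket.hand_in(): hands the job in, once; it reports no verdict.
The state is a dict: "t": time; "joint_positions": joint angles; "qvel": joint speeds; "effort": joint torques, N m; "position": TCP position; "tool_rot": TCP orientation; "contact_force": force on the tool from outside, world axes, zero at the start; "ft_torque": the same for the moment, N m; "finger_gap": opening from 0.0 (shut) to 1.0 (fully open).
Only numpy, scipy, OpenCV 4.12 (cv2) and the standard library are available. Lean on these libraries where they do the work, as an engineer would, in place of code of your own. Each camera call takes 0.05 s, during which the arm holds its last target.

## Working session

There is one attempt and no reset: what is moved stays moved. The work goes in short steps, Python scripts to look and compute and a tool call to move; the robot and the scene stay as the last step left them, time stands still between calls to the robot, and variables do not carry over. Pictures are saved under pics/ and viewed, and the job is handed in when it is done.

Besides the shell and the picture viewer there is one more tool, called after "Call:" by a JSON object that holds its "name" and its "arguments". play_rows: Moves the arm, as the interface text tells. Its arguments: {"type":"object","properties":{"series":{"type":"array","items":{"type":"object","properties":{"xyz":{"type":"array","items":{"type":"number"}},"roll":{"type":"number"}}}},"jaw":{"type":"number"},"force":{"type":"number"}},"required":["series"]}

```bash
mkdir -p pics
cat > h.py <<'E'
import numpy as np, cv2
from plant import readout, vision, ticket
def grab(name,fn):
    p=vision.camera_params(name); im=vision.grab_frame(name); cv2.imwrite('pics/'+fn,im); np.save('pics/'+fn+'.npy',p,allow_pickle=True); return im,p
def load(fn):
    return cv2.imread('pics/'+fn), np.load('pics/'+fn+'.npy',allow_pickle=True).item()
def ray(p,uv):
    K=np.array(p['K']); k1=p['k1']; R=cv2.Rodrigues(np.array(p['rvec'],float))[0]; t=np.array(p['tvec'],float).ravel()
    d=cv2.undistortPoints(np.array([[uv]],float),K,np.array([k1,0,0,0,0.]))[0,0]
    return -R.T@t, R.T@np.array([d[0],d[1],1])
def onz(p,uv,z):
    c,d=ray(p,uv); return c+d*(z-c[2])/d[2]
def proj(p,P):
    K=np.array(p['K']);return cv2.projectPoints(np.array(P,float).reshape(-1,3),np.array(p['rvec'],float),np.array(p['tvec'],float),K,np.array([p['k1'],0,0,0,0.]))[0].reshape(-1,2)
E
python3 - <<'E'
from h import *
for n in ['scene','top','wrist']:
    im,p=grab(n,n+'0.png'); print(n,p)
print(readout.state())
E
```

```text
scene {'K': array([[527.47645546,   0.        , 328.85848487],
       [  0.        , 527.47645546, 240.71137606],
       [  0.        ,   0.        ,   1.        ]]), 'k1': -0.0436497479323064, 'rvec': array([ 0.37540884,  2.50649032, -1.60541876]), 'tvec': array([ 0.53697964, -0.03015225,  1.32008872])}
top {'K': array([[573.54127472,   0.        , 322.14804327],
       [  0.        , 573.54127472, 243.45332156],
       [  0.        ,   0.        ,   1.        ]]), 'k1': -0.15735377775460097, 'rvec': array([ 2.1667653 , -2.1808503 ,  0.10074328]), 'tvec': array([0.0644278 , 0.58761037, 1.01583445])}
wrist {'K': array([[351.71337548,   0.        , 322.92476648],
       [  0.        , 351.71337548, 236.87962227],
       [  0.        ,   0.        ,   1.        ]]), 'k1': -0.06263318717117526, 'rvec': array([-1.67095244,  2.45022061,  0.33767805]), 'tvec': array([ 0.67416456, -0.03450595,  0.39173711])}
{'t': 0.15, 'joint_positions': array([ 1.48508628e+00,  3.59227460e-01,  1.12536295e-02, -2.60765650e-04,
       -1.22408181e+00, -2.88089635e-01]), 'qvel': array([ 0.00131794, -0.00237698,  0.00310955,  0.00089267,  0.00014589,
        0.00045074]), 'effort': array([-7.95427400e-05, -5.83273280e+01,  2.93290830e+01,  7.00114891e+00,
        8.77968385e-03, -1.10479623e-04]), 'position': array([0.24643691, 0.62824864, 0.40392652]), 'tool_rot': array([-5.63365665e-01,  8.26207429e-01, -4.10444526e-04, -4.92982519e-04]), 'contact_force': array([ 0.05446672,  0.43106812, -0.78549419]), 'ft_torque': array([-0.04958578,  0.01388833, -0.0070946 ]), 'finger_gap': 0.9999402490296823}
```

View pics/top0.png

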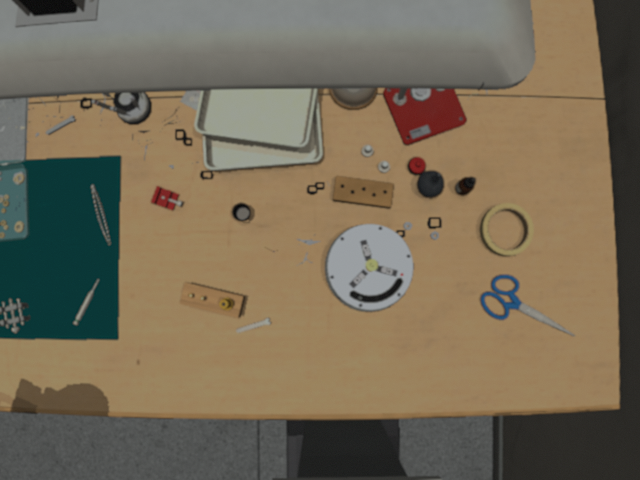

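View pics/scene0.png

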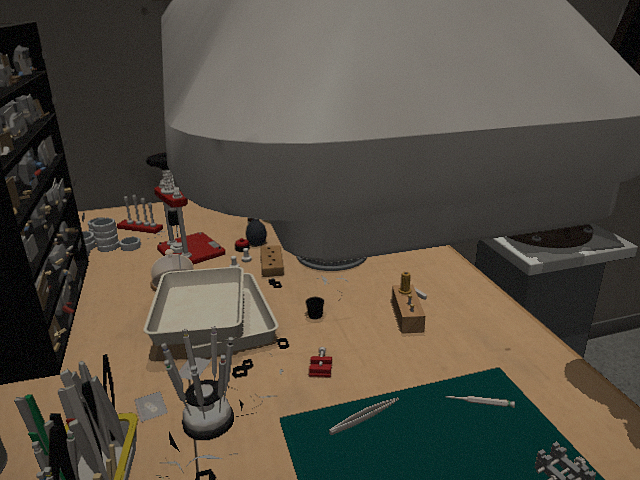

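View pics/wrist0.png

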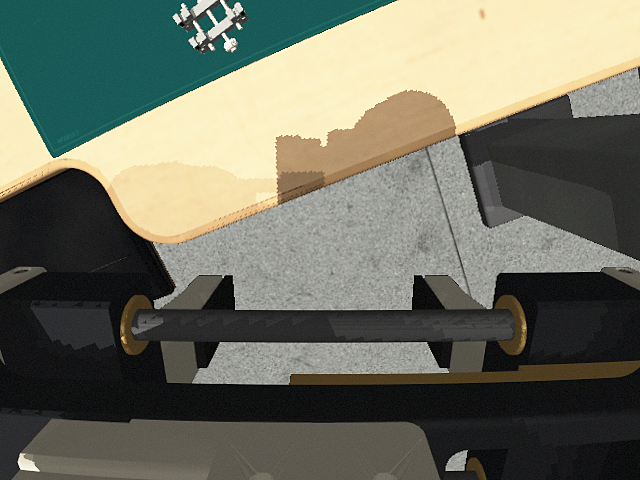

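Run:
```python
from h import *
im,p=load('top0.png')
a=cv2.resize(im[215:320,310:430],None,fx=6.5,fy=5.7*6.5/5.7*0.85,interpolation=cv2.INTER_CUBIC); cv2.imwrite('pics/c1.png',a)
b=cv2.resize(im[270:330,165:285],None,fx=6.5,fy=6.5,interpolation=cv2.INTER_CUBIC); cv2.imwrite('pics/c2.png',b)
for n,uv,z in [('chuck',(370,267),.044),('pinhead',(227,303),.068),('loupe',(243,212),.03),('blower',(431,184),.1),('drop',(466,186),.08),('tl',(0,90),0),('lampedge',(300,90),.0),('lamp .5',(300,90),.4),('bench edge',(300,412),0)]:
    print(n,onz(p,uv,z).round(4))
print(ray(p,(320,240)), ray(load('scene0.png')[1],(320,240)))
```

```text
chuck [ 0.5437 -0.0245  0.044 ]
pinhead [0.4812 0.227  0.068 ]
loupe [0.6465 0.2051 0.03  ]
blower [ 0.6828 -0.1273  0.1   ]
drop [ 0.6832 -0.1937  0.08  ]
tl [0.913  0.7234 0.    ]
lampedge [0.8894 0.1016 0.    ]
lamp .5 [0.7401 0.0863 0.4   ]
bench edge [0.279  0.1034 0.    ]
(array([0.49137892, 0.06077281, 1.06593149]), array([ 0.09866058,  0.00355887, -0.99514004])) (array([0.85027797, 1.01095985, 0.53561   ]), array([-0.23511618, -0.87732714, -0.41869001]))
```

View pics/c1.png

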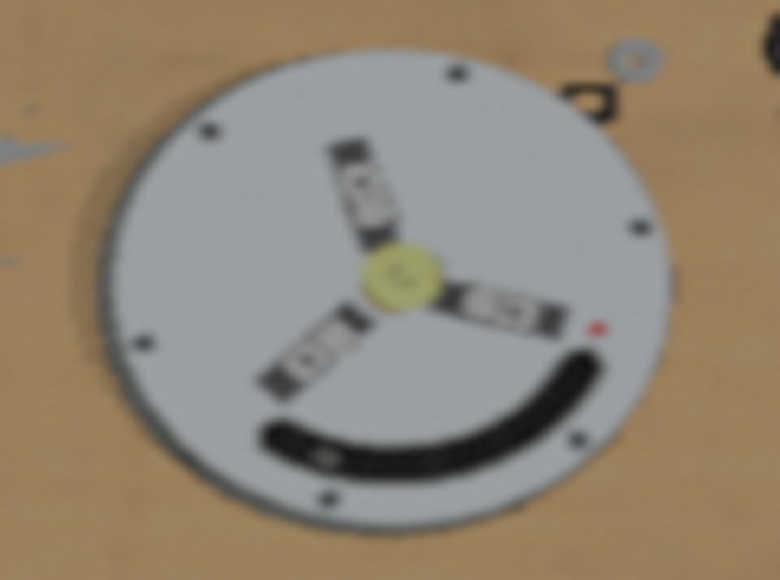

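View pics/c2.png

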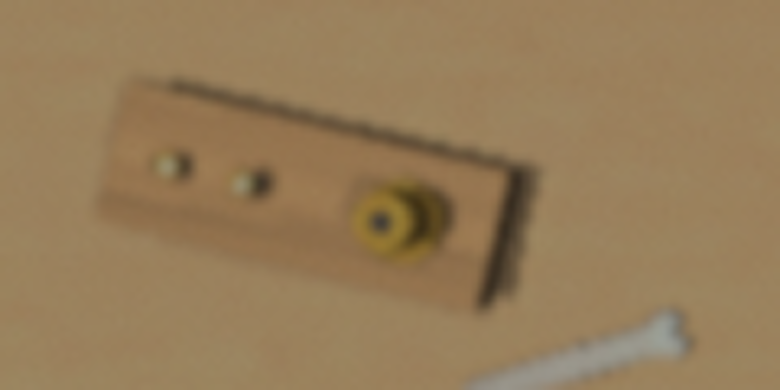

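Run:
```python
from h import *
im,p=load('top0.png');_,ps=load('scene0.png')
for uv in [(100,92),(300,90),(480,87),(515,84),(533,50)]:
  for z in (.2,.3,.4,.5,.6,.8):
    P=onz(p,uv,z); print(uv,z,P.round(3),proj(ps,P).round(0))
```

```text
(100, 92) 0.2 [0.82  0.418 0.2  ] [[223. 291.]]
(100, 92) 0.3 [0.782 0.377 0.3  ] [[242. 203.]]
(100, 92) 0.4 [0.744 0.336 0.4  ] [[260. 115.]]
(100, 92) 0.5 [0.706 0.294 0.5  ] [[279.  30.]]
(100, 92) 0.6 [0.668 0.253 0.6  ] [[297. -54.]]
(100, 92) 0.8 [0.592 0.171 0.8  ] [[ 333. -211.]]
(300, 90) 0.2 [0.815 0.094 0.2  ] [[207. 204.]]
(300, 90) 0.3 [0.777 0.09  0.3  ] [[222. 147.]]
(300, 90) 0.4 [0.74  0.086 0.4  ] [[238.  87.]]
(300, 90) 0.5 [0.703 0.082 0.5  ] [[255.  24.]]
(300, 90) 0.6 [0.665 0.079 0.6  ] [[274. -44.]]
(300, 90) 0.8 [0.591 0.071 0.8  ] [[ 315. -188.]]
(480, 87) 0.2 [ 0.821 -0.193  0.2  ] [[194. 162.]]
(480, 87) 0.3 [ 0.783 -0.164  0.3  ] [[207. 119.]]
(480, 87) 0.4 [ 0.745 -0.134  0.4  ] [[222.  72.]]
(480, 87) 0.5 [ 0.707 -0.105  0.5  ] [[238.  20.]]
(480, 87) 0.6 [ 0.669 -0.076  0.6  ] [[256. -37.]]
(480, 87) 0.8 [ 0.593 -0.017  0.8  ] [[ 300. -172.]]
(515, 84) 0.2 [ 0.828 -0.251  0.2  ] [[190. 156.]]
(515, 84) 0.3 [ 0.789 -0.215  0.3  ] [[202. 115.]]
(515, 84) 0.4 [ 0.75  -0.179  0.4  ] [[217.  70.]]
(515, 84) 0.5 [ 0.711 -0.143  0.5  ] [[233.  20.]]
(515, 84) 0.6 [ 0.672 -0.107  0.6  ] [[252. -36.]]
(515, 84) 0.8 [ 0.595 -0.035  0.8  ] [[ 296. -169.]]
(533, 50) 0.2 [ 0.888 -0.287  0.2  ] [[163. 154.]]
(533, 50) 0.3 [ 0.842 -0.247  0.3  ] [[178. 114.]]
(533, 50) 0.4 [ 0.796 -0.206  0.4  ] [[194.  70.]]
(533, 50) 0.5 [ 0.75  -0.166  0.5  ] [[213.  20.]]
(533, 50) 0.6 [ 0.705 -0.126  0.6  ] [[233. -35.]]
(533, 50) 0.8 [ 0.613 -0.046  0.8  ] [[ 284. -168.]]
```

Run:
```python
from h import *
im,p=load('top0.png')
hsv=cv2.cvtColor(im,cv2.COLOR_BGR2HSV)
m=((hsv[...,1]<45)&(hsv[...,2]>120)).astype(np.uint8); m[:215]=0;m[320:]=0;m[:,:320]=0;m[:,420:]=0
cs=max(cv2.findContours(m,0,cv2.CHAIN_APPROX_NONE)[0],key=cv2.contourArea)
hu=cv2.convexHull(cs)[:,0]
P=np.array([onz(p,u,.044)[:2] for u in hu.astype(float)])
c,r=cv2.minEnclosingCircle((P*1000).astype(np.float32)); print(c,r)
from scipy.optimize import least_squares
s=least_squares(lambda q:np.hypot(P[:,0]-q[0],P[:,1]-q[1])-q[2],[.54,-.02,.077],loss='soft_l1',f_scale=.001);print(s.x,s.fun.std())
C=s.x[:2]
# slot
d=((hsv[...,2]<45)).astype(np.uint8); d[:270]=0; d[310:]=0; d[:,:345]=0;d[:,410:]=0
ys,xs=np.nonzero(d)
Q=np.array([onz(p,(x,y),.044)[:2] for x,y in zip(xs,ys)])-C
rr=np.hypot(*Q.T);th=np.degrees(np.arctan2(Q[:,1],Q[:,0]))%360
k=(rr>.048)&(rr<.068);print(k.sum(),rr[k].mean(),np.percentile(th[k],[0,1,50,99,100]),th[k].mean())
red=((hsv[...,1]>110)&((hsv[...,0]<8)|(hsv[...,0]>172))&(hsv[...,2]>90)).astype(np.uint8);red[:260]=0;red[300:]=0;red[:,:380]=0;red[:,415:]=0
ys,xs=np.nonzero(red);q=onz(p,(xs.mean(),ys.mean()),.044)[:2]-C;print('red',len(xs),xs.mean(),ys.mean(),np.hypot(*q),np.degrees(np.arctan2(q[1],q[0]))%360)
q=onz(p,(360,297.4),.035)[:2]-C;print('glint',np.hypot(*q),np.degrees(np.arctan2(q[1],q[0]))%360)
# pin head top
uv=(165+381/6.5,270+222/6.5);print(uv,onz(p,uv,.072))
for n,c in [('p1',(167,166)),('p2',(245,184))]:
    print(n,onz(p,(165+c[0]/6.5,270+c[1]/6.5),.05))
```

```text
(545.3673095703125, -25.14628028869629) 77.57102966308594
[ 0.5451994  -0.02465129  0.07694938] 0.00023061920525530152
227 0.05796492040656737 [143.9953493  145.09373007 197.75290097 243.75988493 245.60398387] 196.7693678079724
red 0 nan nan nan nan
glint 0.05835067901335389 162.00889434331802
(223.6153846153846, 304.15384615384613) [0.47921278 0.23223674 0.072     ]
p1 [0.494237   0.29540651 0.05      ]
p2 [0.48931814 0.27367577 0.05      ]<stdin>:19: RuntimeWarning: Mean of empty slice.
  ret = ret.dtype.type(ret / rcount)
```

Run:
```python
from h import *
from scipy.spatial.transform import Rotation as Ro
_,p=load('wrist0.png')
s=readout.state();R=Ro.from_quat(s['tool_rot'])
c,d=ray(p,p['K'][:2,2]);print('cam in tool',R.inv().apply(c-s['position']),'dir',R.inv().apply(d),'world x axis tool',R.apply([1,0,0]),R.apply([0,1,0]))
```

```text
cam in tool [-0.00021783 -0.07308093  0.01906676] dir [0.00101202 0.27205982 0.96227981] world x axis tool [-0.36523777 -0.93091339  0.00127707] [-9.30914200e-01  3.65237918e-01 -1.22765784e-04]
```

Call:
{"name": "play_rows", "arguments": {"series": [{"xyz": [3, -5, 0], "roll": -10}, {"xyz": [6, -10, -1], "roll": -20}, {"xyz": [9, -15, -2], "roll": -30}, {"xyz": [12, -20, -4], "roll": -40}, {"xyz": [15, -25, -6], "roll": -50}, {"xyz": [18, -31, -7], "roll": -60}, {"xyz": [21, -37, -8], "roll": -70}, {"xyz": [23.4, -42, -9], "roll": -80}, {"xyz": [23.4, -42, -9], "roll": -82}, {"xyz": [23.4, -42, -9], "roll": -82}], "jaw": 0, "force": 25}}

```text
t: 1.4
position: [0.4807, 0.2079, 0.3139]
tool_rot: [0.117, 0.993, -0.0, -0.001]
contact_force: [-0.1, 0.5, -0.2]
finger_gap: 0.501
```

Run:
```python
from h import *
s=readout.state();print(s)
grab('wrist','w1.png')
```

```text
{'t': 1.4, 'joint_positions': array([ 0.78278376,  0.19188475, -0.44405554, -0.00123957, -0.93576741,
       -1.01690659]), 'qvel': array([ 3.37976726e-02, -1.62849818e-03,  7.62558912e-03,  5.43594333e-04,
       -8.87320680e-07,  1.49890949e-02]), 'effort': array([ -1.22796636, -40.53646803,  24.54334617,   5.91242239,
        -0.0847264 ,  -0.2393049 ]), 'position': array([0.48065668, 0.20789183, 0.31387855]), 'tool_rot': array([ 1.17159577e-01,  9.93112872e-01, -4.67915817e-05, -6.73986347e-04]), 'contact_force': array([-0.06071125,  0.51386475, -0.17485625]), 'ft_torque': array([ 0.1791357 , -0.0291918 , -0.01318766]), 'finger_gap': 0.500583606244758}
```

View pics/w1.png

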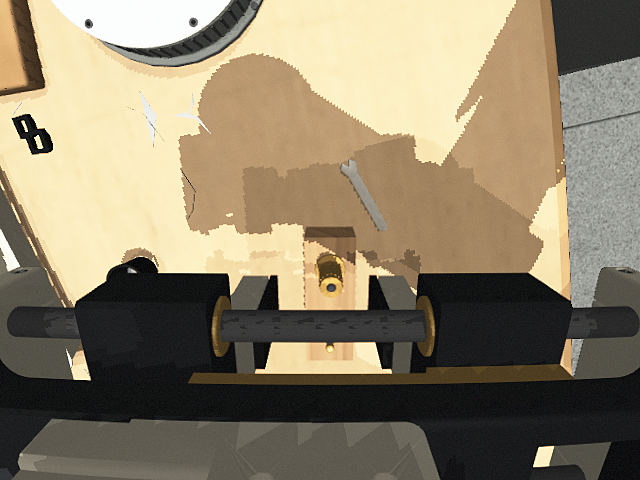

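Run:
```python
from h import *
im,p=load('w1.png')
print(onz(p,(331,288),.072), onz(p,(330,349),.052))
cv2.imwrite('pics/c3.png',cv2.resize(im[220:370,270:390],None,fx=4,fy=4))
# block edges far end corners at z=.034
print(onz(p,(303,228),.034),onz(p,(355,228),.034))
```

```text
[0.48080844 0.23486503 0.072     ] [0.49503009 0.29481385 0.052     ]
[0.49335    0.19805655 0.034     ] [0.45462427 0.20731913 0.034     ]
```

View pics/c3.png

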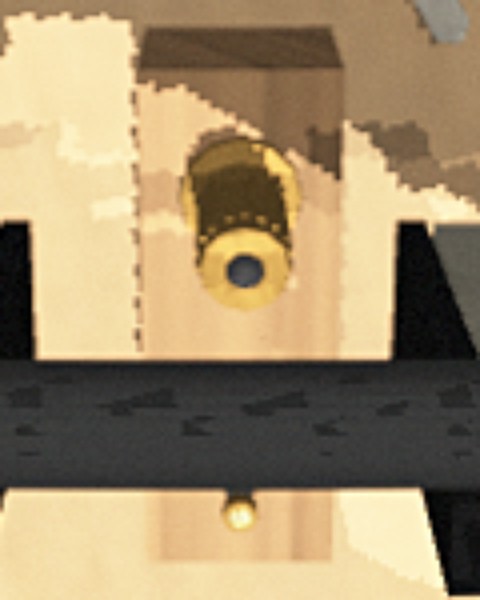

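Call:
{"name": "play_rows", "arguments": {"series": [{"xyz": [0, 2.6, -2]}, {"xyz": [0, 2.6, -5]}, {"xyz": [0, 2.6, -7.5]}, {"xyz": [0, 2.6, -9.2]}, {"xyz": [0, 2.6, -9.2]}, {"xyz": [0, 2.6, -9.2]}]}}

```text
validation failed for argument at $.se...
```

Run:
```python
from h import *
grab('wrist','w2.png')
```

```text
(no output)
```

View pics/w2.png

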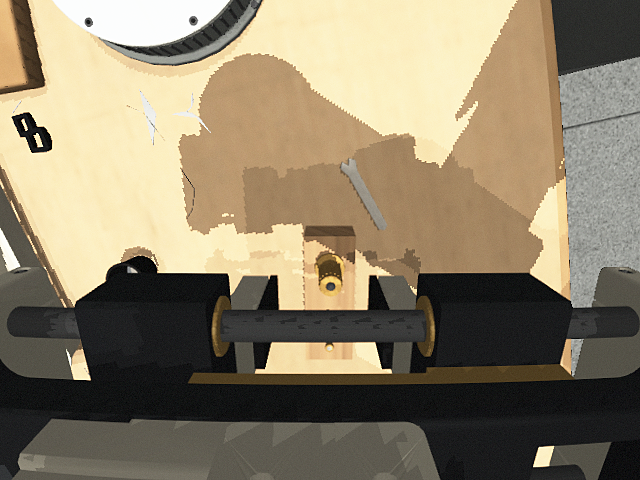

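Roll is required in each row. The arm has not moved.

Call:
{"name": "play_rows", "arguments": {"series": [{"xyz": [0, 2.6, -2], "roll": 0}, {"xyz": [0, 2.6, -5], "roll": 0}, {"xyz": [0, 2.6, -7.5], "roll": 0}, {"xyz": [0, 2.6, -9.2], "roll": 0}, {"xyz": [0, 2.6, -9.2], "roll": 0}, {"xyz": [0, 2.6, -9.2], "roll": 0}]}}

```text
t: 2.25
position: [0.4803, 0.2362, 0.2229]
tool_rot: [0.115, 0.993, 0.001, -0.0]
contact_force: [-0.1, 0.3, 0.0]
finger_gap: 0.498
```

Run:
```python
from h import *
grab('wrist','w3.png')
```

```text
(no output)
```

View pics/w3.png

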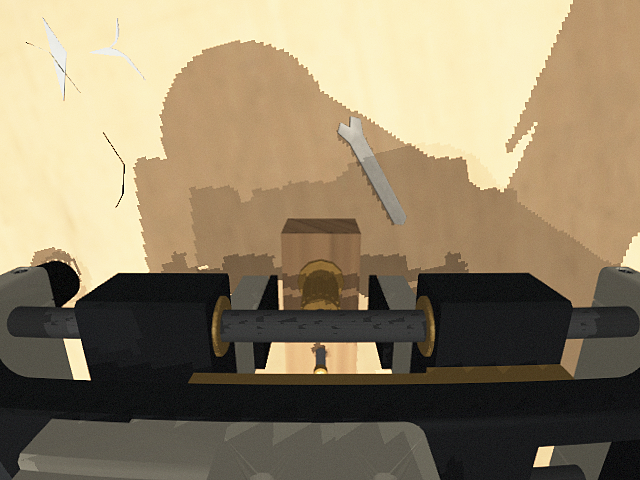

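Call:
{"name": "play_rows", "arguments": {"series": [{"xyz": [0, -0.1, 0], "roll": 0}, {"xyz": [0, -0.1, 0], "roll": 0}, {"xyz": [0, -0.1, 0], "roll": 0}, {"xyz": [0, -0.1, 0], "roll": 0}, {"xyz": [0, -0.1, 0], "roll": 0}, {"xyz": [0, -0.1, 0], "roll": 0}], "jaw": -1, "force": 40}}

```text
t: 3.05
position: [0.4806, 0.235, 0.2233]
tool_rot: [0.115, 0.993, 0.001, 0.0]
contact_force: [0.4, -1.6, 3.0]
finger_gap: 0.17
```

Call:
{"name": "play_rows", "arguments": {"series": [{"xyz": [0, 0, 1.5], "roll": 0}, {"xyz": [0, 0, 4], "roll": 0}, {"xyz": [0, 0, 7.5], "roll": 0}, {"xyz": [0, -2, 10], "roll": -10}, {"xyz": [-1, -5, 10], "roll": -20}, {"xyz": [-2, -8, 10], "roll": -30}, {"xyz": [-3, -11, 10], "roll": -40}, {"xyz": [-4, -14, 10], "roll": -50}, {"xyz": [-5, -17, 10], "roll": -60}, {"xyz": [-5, -19, 10], "roll": -70}, {"xyz": [-5, -21, 10], "roll": -80}, {"xyz": [-5, -23, 10], "roll": -90}, {"xyz": [-5, -23.5, 10], "roll": -100}, {"xyz": [-5, -23.5, 10], "roll": -100}]}}

```text
t: 4.8
position: [0.4302, -0.0003, 0.3239]
tool_rot: [0.835, 0.55, 0.0, 0.001]
contact_force: [0.6, 0.0, -0.5]
finger_gap: 0.169
```

Run:
```python
from h import *
s=readout.state();print(s['position'],s['joint_positions'],s['contact_force'],s['finger_gap'])
grab('wrist','w4.png');grab('scene','s4.png')
```

```text
[ 4.30223244e-01 -3.48546942e-04  3.23852626e-01] [ 4.61914153e-01  2.10143040e-02 -6.18584332e-01  1.53837906e-03
 -9.30193455e-01 -2.43852210e+00] [ 0.57250615  0.03639579 -0.54915073] 0.16905306668318745
```

View pics/w4.png

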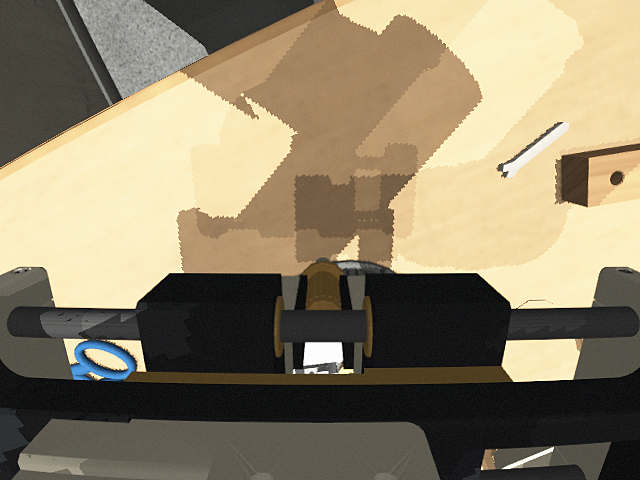

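View pics/s4.png

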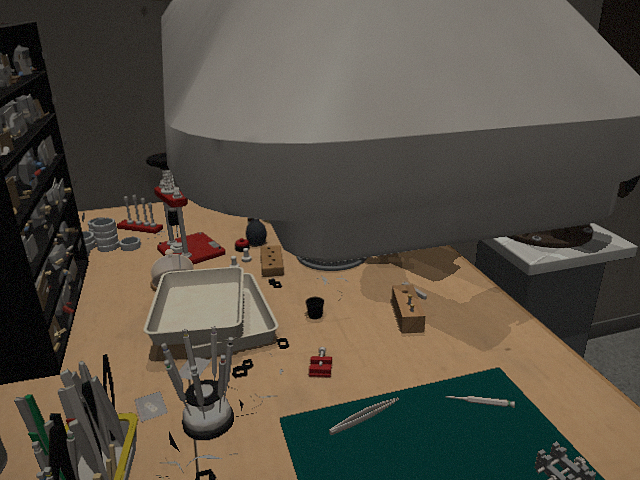

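Call:
{"name": "play_rows", "arguments": {"series": [{"xyz": [0, 0, 0], "roll": 10}, {"xyz": [0, 0, 0], "roll": 20}, {"xyz": [0, 0, 0], "roll": 30}, {"xyz": [0, 0, 0], "roll": 40}, {"xyz": [0, 0, 0], "roll": 50}, {"xyz": [0, 0, 0], "roll": 60}, {"xyz": [0, 0, 0], "roll": 70}, {"xyz": [0, 0, 0], "roll": 80}, {"xyz": [0, 0, 0], "roll": 90}, {"xyz": [0, 0, 0], "roll": 100}, {"xyz": [0, 0, 0], "roll": 110}, {"xyz": [0, 0, 0], "roll": 120}, {"xyz": [0, 0, 0], "roll": 130}, {"xyz": [0, 0, 0], "roll": 140}, {"xyz": [0, 0, 0], "roll": 150}, {"xyz": [0, 0, 0], "roll": 160}, {"xyz": [0, 0, 0], "roll": 170}, {"xyz": [0, 0, 0], "roll": 180}, {"xyz": [0, 0, 0], "roll": 180}]}}

```text
t: 7.28
position: [0.4304, 0.0005, 0.3239]
tool_rot: [-0.553, 0.833, 0.001, -0.001]
contact_force: [0.3, -0.5, 0.7]
finger_gap: 0.171
```

Run:
```python
from h import *
s=readout.state();print(s['position'],s['joint_positions'],s['contact_force'],s['finger_gap'],s['tool_rot'])
grab('wrist','w5.png')
```

```text
[0.43038916 0.00047962 0.32386388] [ 0.46225529  0.0224598  -0.61567706 -0.00179954 -0.93385344  0.71036888] [ 0.26747505 -0.46735368  0.69666953] 0.17123244443135693 [-5.52846370e-01  8.33282672e-01  7.91335410e-04 -5.02933402e-04]
```

View pics/w5.png

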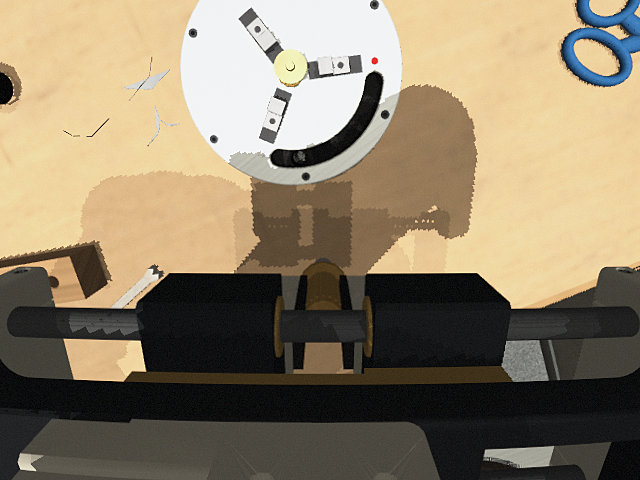

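Run:
```python
from h import *
im,p=load('w5.png')
cr=im[55:185,250:400]; cv2.imwrite('pics/c5.png',cv2.resize(np.clip(cr.astype(float)*1.0,0,255).astype(np.uint8),None,fx=5,fy=4.5,interpolation=cv2.INTER_CUBIC))
g=np.clip((cr.astype(float)/60)**.7*255,0,255).astype(np.uint8);cv2.imwrite('pics/c6.png',cv2.resize(g,None,fx=5,fy=4.5,interpolation=cv2.INTER_CUBIC))
hsv=cv2.cvtColor(im,cv2.COLOR_BGR2HSV)
# slot: dark
d=(hsv[...,2]<70).astype(np.uint8); d[:60]=0;d[185:]=0;d[:,:262]=0;d[:,395:]=0
n,l,st,ce=cv2.connectedComponentsWithStats(d);i=1+np.argmax(st[1:,4]);print(st[i])
ys,xs=np.nonzero(l==i)
Q=np.array([onz(p,(x,y),.044)[:2] for x,y in zip(xs,ys)])
ct=max(cv2.findContours((l==i).astype(np.uint8),0,1)[0],key=len)[:,0]
cP=np.array([onz(p,u,.044)[:2] for u in ct.astype(float)])
red=((hsv[...,1]>110)&((hsv[...,0]<8)|(hsv[...,0]>172))&(hsv[...,2]>90));red[:45]=0;red[75:]=0;red[:,:365]=0;red[:,390:]=0
ry,rx=np.nonzero(red)
w=((hsv[...,1]<40)).astype(np.uint8)
from scipy.optimize import least_squares
# circle fit to slot outer/inner edges -> use mean radius 58: fit centre so that contour distance to r=58 is 6.5
f=lambda q:np.abs(np.hypot(cP[:,0]-q[0],cP[:,1]-q[1])-.058)-.0065
s=least_squares(f,[.545,-.0247],loss='soft_l1',f_scale=.001);print(s.x,np.abs(s.fun).mean())
for C in (s.x,np.array([.5452,-.02465])):
    th=np.degrees(np.arctan2(*(Q-C).T[::-1]))%360;rr=np.hypot(*(Q-C).T);print(rr.min(),rr.max(),th.min(),th.max(),(th.min()+th.max())/2,th.mean())
    q=onz(p,(rx.mean(),ry.mean()),.044)[:2]-C;print('red',len(rx),np.hypot(*q),np.degrees(np.arctan2(q[1],q[0]))%360)
    q=onz(p,(300,155),.035)[:2]-C;print('spot',np.hypot(*q),np.degrees(np.arctan2(q[1],q[0]))%360)
print('barrel',onz(p,(290,66),.057))
```

```text
[ 271   72  112   96 2616]
[ 0.54615945 -0.02382624] 0.0009145619020052634
0.05160419061368038 0.06447941379769162 141.71872685624407 248.02118183303855 194.86995434464131 196.76219702210759
red 34 0.05843439772470631 255.43785070975656
spot 0.05627082556696268 162.6080520391535
0.05048434042951009 0.06379717433147233 140.46293000461688 248.62387695822537 194.54340348142114 196.3210077649049
red 34 0.0574004039706542 256.1580623937332
spot 0.05561181907914804 161.502613501075
barrel [ 0.54785066 -0.02568752  0.057     ]
```

View pics/c5.png

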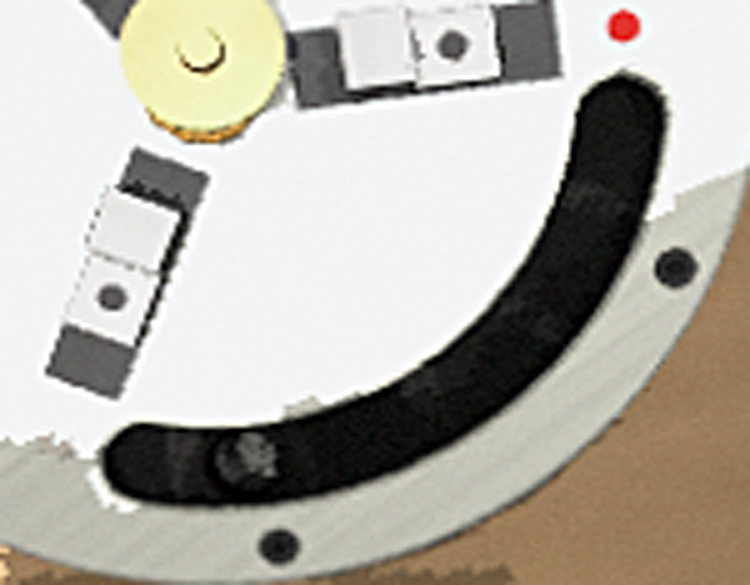

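View pics/c6.png

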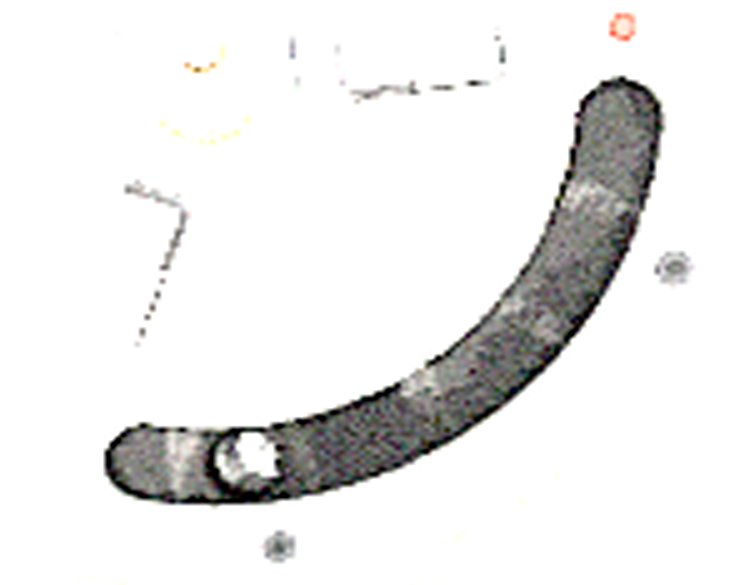

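Run:
```python
from h import *
from scipy.spatial.transform import Rotation as Ro
im,p=load('w5.png')
cv2.imwrite('pics/c7.png',cv2.resize(im[240:320,270:375],None,fx=7,fy=7,interpolation=cv2.INTER_CUBIC))
pos=np.array([.43039,.00048,.32386])
for dz in (.2173,.2133,.1893,.1853): print(dz,proj(p,pos-[0,0,dz]))
R=Ro.from_quat([-5.52846370e-01,8.33282672e-01,7.91335410e-04,-5.02933402e-04])
for dz in (.2173,.1893):print('tool',proj(p,pos+R.apply([0,0,dz])))
# edges of collar circle bottom
a=np.linspace(0,2*np.pi,9)[:-1]
print(proj(p,[pos+R.apply([.012*np.cos(t),.012*np.sin(t),.1893]) for t in a]).round(1))
print(proj(p,[pos+R.apply([.003*np.cos(t),.003*np.sin(t),.2173]) for t in a]).round(1))
for C in ([.5457,-.0242],):
    q=onz(p,(299.2,157.2),.035)[:2]; print(q); q=q-C;print(np.hypot(*q),np.degrees(np.arctan2(q[1],q[0]))%360)
```

```text
0.2173 [[323.01380888 263.52471387]]
0.2133 [[323.02045229 265.88155545]]
0.1893 [[323.06611086 282.0803213 ]]
0.1853 [[323.07484916 285.18064795]]
tool [[323.00011875 264.16410274]]
tool [[323.0524156  282.70790075]]
[[346.  282.7]
 [339.  297.5]
 [323.  303.5]
 [307.  297.5]
 [300.1 282.7]
 [306.6 267.5]
 [323.1 261.1]
 [339.5 267.5]]
[[328.  264.2]
 [326.5 267.5]
 [323.  268.9]
 [319.5 267.5]
 [318.  264.2]
 [319.5 260.8]
 [323.  259.4]
 [326.6 260.8]]
[ 0.49121036 -0.00579854]
0.05751291003889634 161.33988566625803
```

View pics/c7.png

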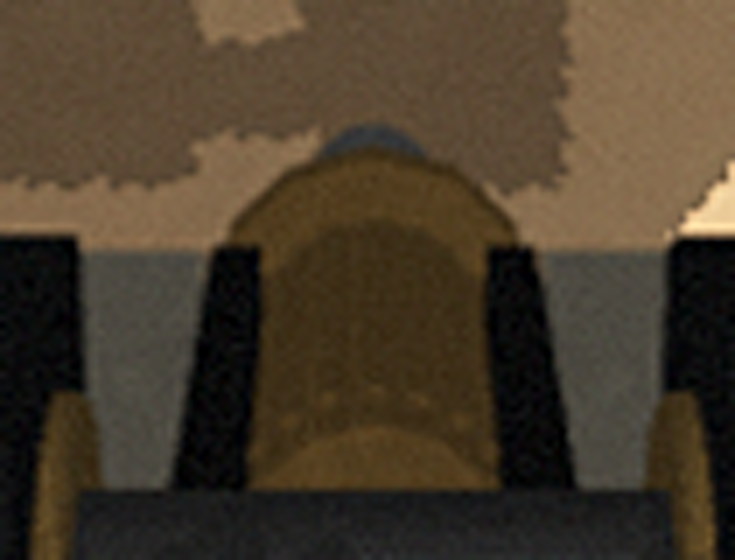

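Call:
{"name": "play_rows", "arguments": {"series": [{"xyz": [3, -0.3, 0], "roll": 4}, {"xyz": [6.1, -0.6, -1], "roll": 4}, {"xyz": [6.1, -0.6, -3.5], "roll": 4}, {"xyz": [6.1, -0.6, -5], "roll": 4}, {"xyz": [6.1, -0.6, -5.4], "roll": 4}, {"xyz": [6.1, -0.6, -5.4], "roll": 4}]}}

```text
t: 8.07
position: [0.4914, -0.0054, 0.2702]
tool_rot: [-0.58, 0.814, 0.001, -0.001]
contact_force: [-0.9, -0.5, -0.1]
finger_gap: 0.172
```

Run:
```python
from h import *
s=readout.state();print(s['position'],s['contact_force'],s['finger_gap'],s['tool_rot'])
im,p=grab('wrist','w6.png'); grab('top','t6.png')
pos=s['position']
print(proj(p,pos-[0,0,.2173]))
for th in (141,161.3,194.7):
    t=np.radians(th);print(th,proj(p,[.5457+.058*np.cos(t),-.0242+.058*np.sin(t),.044]))
cv2.imwrite('pics/c8.png',cv2.resize(im[60:340,180:500],None,fx=2.4,fy=2.1,interpolation=cv2.INTER_CUBIC))
```

```text
[ 0.49137198 -0.00543559  0.27015888] [-0.8546164 -0.4761139 -0.1144981] 0.17167926340071615 [-5.80243066e-01  8.14442932e-01  6.61049640e-04 -5.07199065e-04]
[[323.01729625 263.61794081]]
141 [[291.15497474 254.1873179 ]]
161.3 [[323.57784442 259.48103837]]
194.7 [[375.24679859 244.4890552 ]]
```

View pics/c8.png

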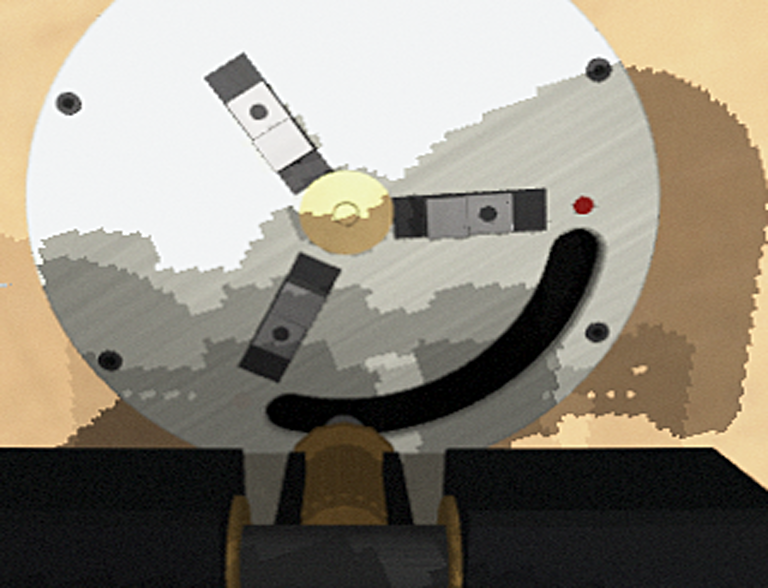

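View pics/t6.png

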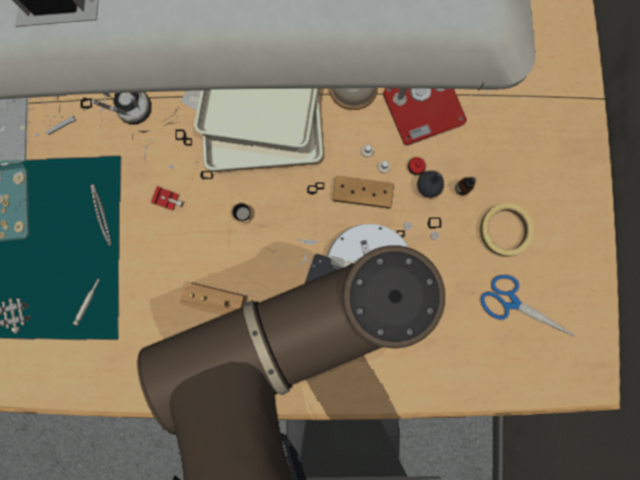

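Run:
```python
from h import *
from scipy.optimize import least_squares
im,p=load('w6.png')
g=im.max(axis=2)
d=(g<50).astype(np.uint8); d[:150]=0;d[236:]=0;d[:,:285]=0;d[:,440:]=0
n,l,st,ce=cv2.connectedComponentsWithStats(d)
# the slot comp is the one containing (400,220)
i=1+np.argmax(st[1:,4]);print(st[i])
ct=max(cv2.findContours((l==i).astype(np.uint8),0,1)[0],key=len)[:,0]
ct=ct[(ct[:,1]<234)]
cP=np.array([onz(p,u,.044)[:2] for u in ct.astype(float)])
f=lambda q:np.abs(np.hypot(cP[:,0]-q[0],cP[:,1]-q[1])-.058)-.0065
C0=np.array([.5457,-.0242]);Q=cP-C0;th=np.degrees(np.arctan2(Q[:,1],Q[:,0]))%360;k=(th>150)&(th<240)
cP=cP[k];s=least_squares(f,C0,loss='soft_l1',f_scale=.0007);print(k.sum(),s.x,np.abs(s.fun).mean())
# slot band radial edges by angle wrt C0
for a in range(155,240,10):
    m=(th>a-4)&(th<a+4);r=np.hypot(*Q[m].T);print(a,(r[r>.058].mean()*1e3).round(2),(r[r<.058].mean()*1e3).round(2))
print('barrel',onz(p,(180+345/2.4,60+213/2.1),.057))
```

```text
[ 371  169   58   67 1417]
101 [ 0.54523017 -0.02229288] 0.0008365786562303801
155 nan nan
165 nan nan
175 nan nan
185 nan nan
195 nan 51.4
205 nan 51.39
215 62.46 51.34
225 62.6 51.48
235 62.65 51.43
barrel [ 0.54831005 -0.0254988   0.057     ]<stdin>:17: RuntimeWarning: Mean of empty slice.
  ret = ret.dtype.type(ret / rcount)
```

Call:
{"name": "play_rows", "arguments": {"series": [{"xyz": [-0.05, 0, -0.3], "roll": 0}, {"xyz": [-0.05, 0, -0.6], "roll": 0}, {"xyz": [-0.05, 0, -0.9], "roll": 0}, {"xyz": [-0.05, 0, -1.2], "roll": 0}, {"xyz": [-0.05, 0, -1.4], "roll": 0}, {"xyz": [-0.05, 0, -1.4], "roll": 0}]}}

```text
t: 8.93
position: [0.491, -0.0054, 0.2565]
tool_rot: [-0.58, 0.814, 0.001, -0.0]
contact_force: [-0.2, -0.3, 0.2]
finger_gap: 0.171
```

Call:
{"name": "play_rows", "arguments": {"series": [{"xyz": [0, 0, -0.15], "roll": 0}, {"xyz": [0, 0, -0.3], "roll": 0}, {"xyz": [0, 0, -0.4], "roll": 0}, {"xyz": [0, 0, -0.5], "roll": 0}, {"xyz": [0, 0, -0.5], "roll": 0}]}}

```text
t: 9.55
position: [0.491, -0.0054, 0.2514]
tool_rot: [-0.58, 0.814, 0.001, -0.0]
contact_force: [0.2, 0.6, -1.2]
finger_gap: 0.172
```

Call:
{"name": "play_rows", "arguments": {"series": [{"xyz": [0, 0, -0.1], "roll": 0}, {"xyz": [0, 0, -0.2], "roll": 0}, {"xyz": [0, 0, -0.3], "roll": 0}, {"xyz": [0, 0, -0.3], "roll": 0}]}}

```text
t: 10.05
position: [0.491, -0.0054, 0.2483]
tool_rot: [-0.58, 0.814, 0.001, -0.0]
contact_force: [-0.1, -0.2, 0.7]
finger_gap: 0.172
```

Call:
{"name": "play_rows", "arguments": {"series": [{"xyz": [0, 0, -0.15], "roll": 0}, {"xyz": [0, 0, -0.3], "roll": 0}, {"xyz": [0, 0, -0.3], "roll": 0}]}}

```text
t: 10.42
position: [0.4909, -0.0054, 0.2451]
tool_rot: [-0.58, 0.814, 0.001, -0.0]
contact_force: [-0.1, 0.8, -0.4]
finger_gap: 0.169
```

Call:
{"name": "play_rows", "arguments": {"series": [{"xyz": [0, 0, -0.2], "roll": 0}, {"xyz": [0, 0, -0.4], "roll": 0}, {"xyz": [0, 0, -0.6], "roll": 0}, {"xyz": [0, 0, -0.8], "roll": 0}, {"xyz": [0, 0, -0.8], "roll": 0}]}}

```text
t: 11.05
position: [0.4909, -0.0055, 0.2369]
tool_rot: [-0.58, 0.814, 0.001, -0.001]
contact_force: [-0.2, 0.4, -1.3]
finger_gap: 0.173
```

Call:
{"name": "play_rows", "arguments": {"series": [{"xyz": [0, 0, -0.15], "roll": 0}, {"xyz": [0, 0, -0.3], "roll": 0}, {"xyz": [0, 0, -0.36], "roll": 0}, {"xyz": [0, 0, -0.36], "roll": 0}, {"xyz": [0, 0, -0.36], "roll": 0}]}}

```text
t: 11.68
position: [0.4908, -0.0055, 0.2334]
tool_rot: [-0.58, 0.814, 0.001, -0.001]
contact_force: [-0.8, 0.6, 1.9]
finger_gap: 0.173
```

Run:
```python
from h import *
s=readout.state();print(s['position'],s['contact_force'],s['joint_positions'])
im,p=grab('wrist','w7.png')
cv2.imwrite('pics/c9.png',cv2.resize(im[60:340,180:500],None,fx=2.4,fy=2.1,interpolation=cv2.INTER_CUBIC))
```

```text
[ 0.49084885 -0.00546157  0.23335901] [-0.75698939  0.58456059  1.94548148] [ 0.38977666  0.24673799 -0.60444789 -0.00177391 -0.72100242  0.84966072]
```

View pics/c9.png

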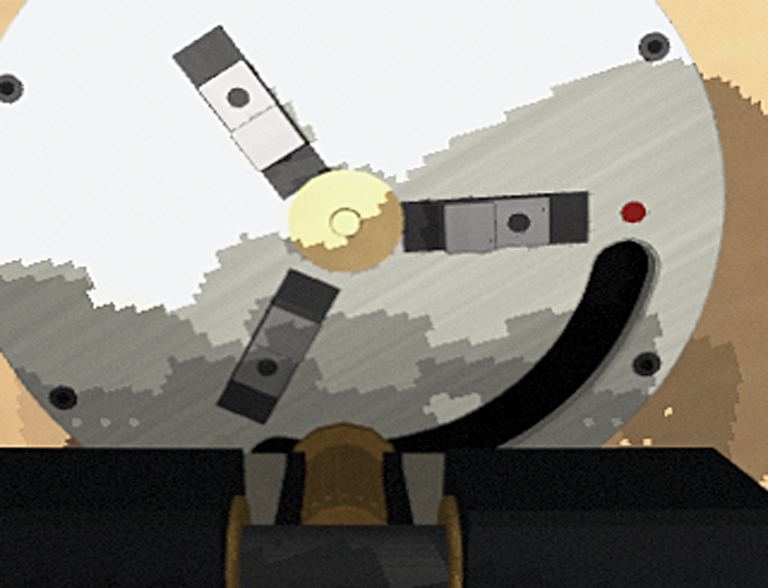

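Run:
```python
import numpy as np
C=np.array([.5457,-.0242]);P=np.array([.49085,-.00546])
t0=np.arctan2(*(P-C)[::-1]);r=.058
for d in range(0,72,2):
    t=t0+np.radians(d);q=(C+r*np.array([np.cos(t),np.sin(t)])-P)*100;print(d,q.round(2).tolist())
```

```text
0 [-0.0, 0.0]
2 [-0.07, -0.19]
4 [-0.12, -0.39]
6 [-0.17, -0.58]
8 [-0.21, -0.78]
10 [-0.25, -0.98]
12 [-0.27, -1.18]
14 [-0.29, -1.38]
16 [-0.31, -1.58]
18 [-0.31, -1.79]
20 [-0.31, -1.99]
22 [-0.31, -2.19]
24 [-0.29, -2.39]
26 [-0.27, -2.59]
28 [-0.24, -2.79]
30 [-0.21, -2.99]
32 [-0.16, -3.19]
34 [-0.11, -3.39]
36 [-0.06, -3.58]
38 [0.01, -3.78]
40 [0.08, -3.97]
42 [0.15, -4.15]
44 [0.23, -4.34]
46 [0.32, -4.52]
48 [0.42, -4.7]
50 [0.52, -4.87]
52 [0.63, -5.04]
54 [0.74, -5.21]
56 [0.86, -5.38]
58 [0.99, -5.53]
60 [1.12, -5.69]
62 [1.25, -5.84]
64 [1.39, -5.98]
66 [1.54, -6.13]
68 [1.69, -6.26]
70 [1.85, -6.39]
```

Start with a short swing to see the force.

Call:
{"name": "play_rows", "arguments": {"series": [{"xyz": [-0.07, -0.19, 0], "roll": 2}, {"xyz": [-0.12, -0.39, 0], "roll": 4}, {"xyz": [-0.17, -0.58, 0], "roll": 6}, {"xyz": [-0.21, -0.78, 0], "roll": 8}, {"xyz": [-0.25, -0.98, 0], "roll": 10}]}}

```text
t: 12.35
position: [0.4886, -0.0145, 0.2334]
tool_rot: [-0.649, 0.76, 0.001, 0.0]
contact_force: [-2.0, 7.7, 1.3]
finger_gap: 0.17
```

Run:
```python
from h import *
s=readout.state();print(s['position'],s['contact_force'],s['ft_torque'],s['finger_gap'])
C=np.array([.5457,-.0242]);q=s['position'][:2]-C;print(np.hypot(*q),np.degrees(np.arctan2(q[1],q[0]))%360)
```

```text
[ 0.4885763  -0.01445076  0.23342244] [-1.96026576  7.71009404  1.30076008] [2.93299732 0.83404206 0.05565924] 0.16951721296271124
0.05794967594914337 170.3147124339366
```

```bash
cat > arc.py <<'E'
from h import *
import sys
s=readout.state();print(s['t'],s['position'],s['contact_force'])
C=np.array([.5457,-.0242]);P=s['position'][:2];q=P-C
t0=np.arctan2(q[1],q[0]);print(np.hypot(*q),np.degrees(t0)%360)
u=np.array([np.cos(t0),np.sin(t0)]);f=s['contact_force'][:2];print('radial',f@u,'tang',f@np.array([-u[1],u[0]]))
r=float(sys.argv[1])
for d in np.arange(0,float(sys.argv[2]),float(sys.argv[3])):
    t=t0+np.radians(d);print(d,((C+r*np.array([np.cos(t),np.sin(t)])-P)*100).round(2).tolist())
E
python3 arc.py .0583 36 2
```

```text
12.35 [ 0.4885763  -0.01445076  0.23342244] [-1.96026576  7.71009404  1.30076008]
0.05794967594914337 170.3147124339366
radial 3.229442926135089 tang -7.270411974078398
0.0 [-0.03, 0.01]
2.0 [-0.07, -0.2]
4.0 [-0.09, -0.4]
6.0 [-0.11, -0.6]
8.0 [-0.12, -0.8]
10.0 [-0.12, -1.01]
12.0 [-0.11, -1.21]
14.0 [-0.1, -1.41]
16.0 [-0.08, -1.62]
18.0 [-0.06, -1.82]
20.0 [-0.02, -2.02]
22.0 [0.02, -2.22]
24.0 [0.06, -2.42]
26.0 [0.12, -2.61]
28.0 [0.18, -2.81]
30.0 [0.24, -3.0]
32.0 [0.32, -3.19]
34.0 [0.4, -3.38]
```

Call:
{"name": "play_rows", "arguments": {"series": [{"xyz": [-0.07, -0.2, 0], "roll": 2}, {"xyz": [-0.09, -0.4, 0], "roll": 4}, {"xyz": [-0.11, -0.6, 0], "roll": 6}, {"xyz": [-0.12, -0.8, 0], "roll": 8}, {"xyz": [-0.12, -1.01, 0], "roll": 10}, {"xyz": [-0.11, -1.21, 0], "roll": 12}, {"xyz": [-0.1, -1.41, 0], "roll": 14}, {"xyz": [-0.08, -1.62, 0], "roll": 16}, {"xyz": [-0.06, -1.82, 0], "roll": 18}, {"xyz": [-0.02, -2.02, 0], "roll": 20}]}}

```text
t: 13.6
position: [0.4883, -0.0341, 0.2334]
tool_rot: [0.772, -0.636, -0.001, -0.001]
contact_force: [-2.7, 6.9, 2.8]
finger_gap: 0.171
```

```bash
python3 arc.py .0583 34 2
```

```text
13.6 [ 0.48833555 -0.03414461  0.23339011] [-2.73097347  6.90788176  2.76085236]
0.05822006279307665 189.8349548012721
radial 1.5108990299378433 tang -7.272841990778247
0.0 [-0.01, -0.0]
2.0 [0.03, -0.2]
4.0 [0.08, -0.4]
6.0 [0.13, -0.6]
8.0 [0.19, -0.79]
10.0 [0.25, -0.98]
12.0 [0.32, -1.17]
14.0 [0.4, -1.36]
16.0 [0.49, -1.55]
18.0 [0.58, -1.73]
20.0 [0.68, -1.91]
22.0 [0.78, -2.08]
24.0 [0.89, -2.25]
26.0 [1.01, -2.42]
28.0 [1.13, -2.58]
30.0 [1.26, -2.74]
32.0 [1.39, -2.89]
```

Call:
{"name": "play_rows", "arguments": {"series": [{"xyz": [0.03, -0.2, 0], "roll": 2}, {"xyz": [0.08, -0.4, 0], "roll": 4}, {"xyz": [0.13, -0.6, 0], "roll": 6}, {"xyz": [0.19, -0.79, 0], "roll": 8}, {"xyz": [0.25, -0.98, 0], "roll": 10}, {"xyz": [0.32, -1.17, 0], "roll": 12}, {"xyz": [0.4, -1.36, 0], "roll": 14}, {"xyz": [0.49, -1.55, 0], "roll": 16}, {"xyz": [0.58, -1.73, 0], "roll": 18}, {"xyz": [0.68, -1.91, 0], "roll": 20}, {"xyz": [0.78, -2.08, 0], "roll": 22}]}}

```text
t: 14.98
position: [0.4957, -0.0545, 0.2334]
tool_rot: [0.879, -0.476, -0.002, -0.001]
contact_force: [-3.9, 5.9, 5.0]
finger_gap: 0.172
```

```bash
python3 arc.py .0584 16 1
python3 - <<'E'
from h import *
im,p=grab('wrist','w8.png')
cv2.imwrite('pics/c10.png',cv2.resize(im[60:340,180:500],None,fx=2.4,fy=2.1,interpolation=cv2.INTER_CUBIC))
E
```

```text
14.975 [ 0.49573287 -0.05453316  0.23338636] [-3.91688252  5.90861964  4.96523948]
0.05845352384193421 211.26035625526316
radial 0.2820751814158087 tang -7.083374083668729
0.0 [0.0, 0.0]
1.0 [0.06, -0.08]
2.0 [0.11, -0.17]
3.0 [0.17, -0.25]
4.0 [0.23, -0.34]
5.0 [0.29, -0.42]
6.0 [0.35, -0.5]
7.0 [0.41, -0.58]
8.0 [0.47, -0.66]
9.0 [0.54, -0.74]
10.0 [0.61, -0.82]
11.0 [0.67, -0.89]
12.0 [0.74, -0.97]
13.0 [0.81, -1.04]
14.0 [0.89, -1.11]
15.0 [0.96, -1.19]
```

View pics/c10.png

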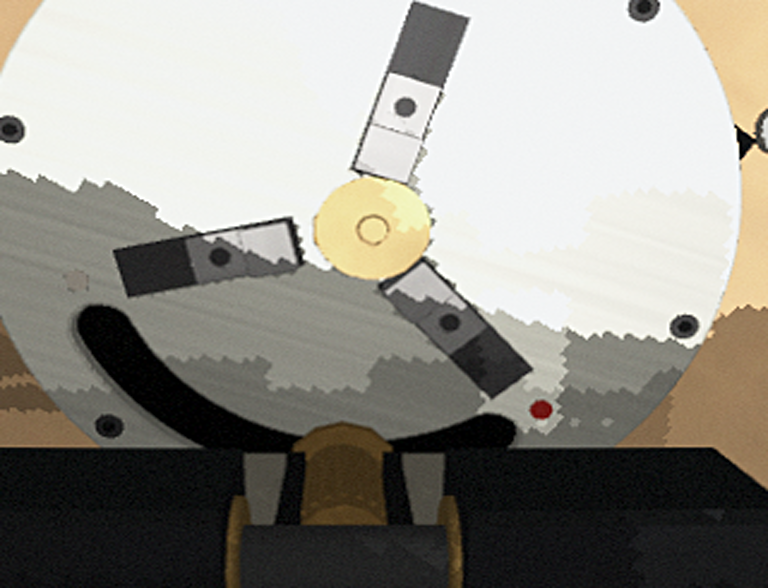

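Call:
{"name": "play_rows", "arguments": {"series": [{"xyz": [0.06, -0.08, 0], "roll": 1}, {"xyz": [0.11, -0.17, 0], "roll": 2}, {"xyz": [0.17, -0.25, 0], "roll": 3}, {"xyz": [0.23, -0.34, 0], "roll": 4}, {"xyz": [0.29, -0.42, 0], "roll": 5}, {"xyz": [0.35, -0.5, 0], "roll": 6}, {"xyz": [0.41, -0.58, 0], "roll": 7}]}}

```text
t: 15.9
position: [0.4994, -0.06, 0.2334]
tool_rot: [0.907, -0.421, -0.002, -0.001]
contact_force: [-5.6, 6.2, 5.7]
finger_gap: 0.17
```

```bash
python3 arc.py .0584 10 1
```

```text
15.9 [ 0.49942548 -0.06002052  0.23336098] [-5.55324431  6.16597388  5.71657415]
0.058518725210750855 217.74299921963095
radial 0.6169877290142547 tang -8.275088056804126
0.0 [0.01, 0.01]
1.0 [0.07, -0.07]
2.0 [0.14, -0.15]
3.0 [0.2, -0.23]
4.0 [0.27, -0.31]
5.0 [0.34, -0.38]
6.0 [0.41, -0.46]
7.0 [0.48, -0.53]
8.0 [0.55, -0.6]
9.0 [0.63, -0.67]
```

Call:
{"name": "play_rows", "arguments": {"series": [{"xyz": [0.04, -0.03, 0], "roll": 0.5}, {"xyz": [0.07, -0.07, 0], "roll": 1}, {"xyz": [0.11, -0.11, 0], "roll": 1.5}, {"xyz": [0.14, -0.15, 0], "roll": 2}, {"xyz": [0.14, -0.15, 0], "roll": 2}]}}

```text
t: 16.52
position: [0.5004, -0.0612, 0.2334]
tool_rot: [0.914, -0.405, -0.003, -0.001]
contact_force: [-4.3, 5.5, 5.3]
finger_gap: 0.176
```

```bash
python3 arc.py .0584 8 1
```

```text
16.525 [ 0.50035823 -0.06119093  0.23335377] [-4.26465127  5.51188597  5.30053716]
0.05851670486548407 219.20841463093277
radial -0.1798286129990654 tang -6.966763891608354
0.0 [0.01, 0.01]
1.0 [0.07, -0.07]
2.0 [0.14, -0.15]
3.0 [0.21, -0.22]
4.0 [0.28, -0.3]
5.0 [0.35, -0.37]
6.0 [0.42, -0.45]
7.0 [0.49, -0.52]
```

Call:
{"name": "play_rows", "arguments": {"series": [{"xyz": [0.03, -0.04, 0], "roll": 0.5}, {"xyz": [0.07, -0.07, 0], "roll": 1}, {"xyz": [0.1, -0.11, 0], "roll": 1.5}, {"xyz": [0.14, -0.15, 0], "roll": 2}, {"xyz": [0.14, -0.15, 0], "roll": 2}]}}

```text
t: 17.15
position: [0.5013, -0.0623, 0.2334]
tool_rot: [0.921, -0.389, -0.003, -0.001]
contact_force: [-5.2, 6.5, 5.9]
finger_gap: 0.173
```

```bash
python3 arc.py .0584 8 1
```

```text
17.15 [ 0.50133432 -0.06234589  0.23337892] [-5.17600574  6.45799814  5.85115951]
0.05851002091615889 220.68915026986005
radial -0.2855763153238997 tang -8.271349436300982
0.0 [0.01, 0.01]
1.0 [0.08, -0.07]
2.0 [0.14, -0.15]
3.0 [0.21, -0.22]
4.0 [0.28, -0.29]
5.0 [0.36, -0.36]
6.0 [0.43, -0.43]
7.0 [0.51, -0.5]
```

Call:
{"name": "play_rows", "arguments": {"series": [{"xyz": [0.04, -0.04, 0], "roll": 0.5}, {"xyz": [0.08, -0.07, 0], "roll": 1}, {"xyz": [0.11, -0.11, 0], "roll": 1.5}, {"xyz": [0.14, -0.15, 0], "roll": 2}, {"xyz": [0.14, -0.15, 0], "roll": 2}]}}

```text
t: 17.77
position: [0.5022, -0.0635, 0.2333]
tool_rot: [0.928, -0.373, -0.004, -0.001]
contact_force: [-4.1, 5.8, 5.8]
finger_gap: 0.17
```

```bash
python3 arc.py .0584 8 1;python3 - <<'E'
from h import *
im,p=grab('wrist','w9.png')
cv2.imwrite('pics/c11.png',cv2.resize(im[100:260,260:430],None,fx=4.5,fy=3.7,interpolation=cv2.INTER_CUBIC))
E
```

```text
17.775 [ 0.50224592 -0.06350621  0.23334516] [-4.08477885  5.81524985  5.77816781]
0.058593815030069996 222.13079258781906
radial -0.8716816255389862 tang -7.0528519226117385
0.0 [0.01, 0.01]
1.0 [0.08, -0.06]
2.0 [0.15, -0.14]
3.0 [0.23, -0.21]
4.0 [0.3, -0.28]
5.0 [0.37, -0.35]
6.0 [0.45, -0.42]
7.0 [0.52, -0.49]
```

View pics/c11.png

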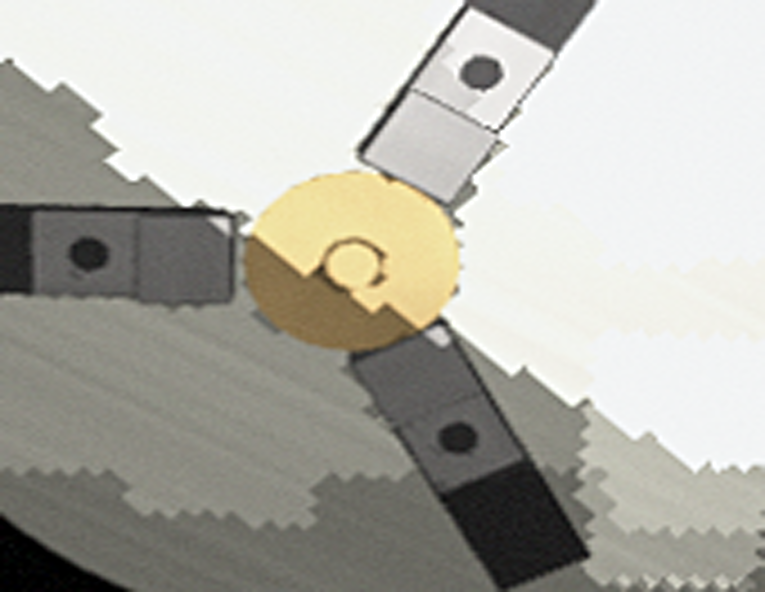

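Nearly touching: there is still a small gap at the left jaw. I'll go on in 1–2° steps.

Call:
{"name": "play_rows", "arguments": {"series": [{"xyz": [0.04, -0.03, 0], "roll": 0.5}, {"xyz": [0.08, -0.06, 0], "roll": 1}, {"xyz": [0.11, -0.1, 0], "roll": 1.5}, {"xyz": [0.11, -0.1, 0], "roll": 1.5}, {"xyz": [0.11, -0.1, 0], "roll": 1.5}]}}

```text
t: 18.45
position: [0.5028, -0.0641, 0.2333]
tool_rot: [0.933, -0.361, -0.005, -0.001]
contact_force: [-4.8, 5.4, 6.6]
finger_gap: 0.17
```

```bash
python3 arc.py .0584 5 1
```

```text
18.45 [ 0.50284157 -0.064137    0.23334538] [-4.78936793  5.43693105  6.62480502]
0.05858164511641167 222.9791597037234
radial -0.20262169817994244 tang -7.242734900968002
0.0 [0.01, 0.01]
1.0 [0.08, -0.06]
2.0 [0.15, -0.13]
3.0 [0.23, -0.21]
4.0 [0.3, -0.28]
```

Call:
{"name": "play_rows", "arguments": {"series": [{"xyz": [0.04, -0.03, 0], "roll": 0}, {"xyz": [0.08, -0.06, 0], "roll": 0}, {"xyz": [0.11, -0.1, 0], "roll": 0}, {"xyz": [0.11, -0.1, 0], "roll": 0}]}}

```text
t: 18.95
position: [0.5035, -0.0648, 0.2334]
tool_rot: [0.933, -0.361, -0.005, -0.001]
contact_force: [-5.2, 7.1, 5.6]
finger_gap: 0.169
```

```bash
python3 arc.py .0584 5 1
```

```text
18.95 [ 0.50353069 -0.0647767   0.23338089] [-5.19337151  7.09959789  5.57912155]
0.05852110099188995 223.89736625766622
radial -1.1803838578510586 tang -8.716770724794987
0.0 [0.01, 0.01]
1.0 [0.08, -0.06]
2.0 [0.15, -0.14]
3.0 [0.23, -0.21]
4.0 [0.3, -0.28]
```

Call:
{"name": "play_rows", "arguments": {"series": [{"xyz": [0.04, -0.03, 0], "roll": 0}, {"xyz": [0.08, -0.06, 0], "roll": 0}, {"xyz": [0.11, -0.1, 0], "roll": 0}, {"xyz": [0.11, -0.1, 0], "roll": 0}]}}

```text
t: 19.45
position: [0.5042, -0.0654, 0.2334]
tool_rot: [0.933, -0.361, -0.006, -0.001]
contact_force: [-4.7, 5.7, 5.0]
finger_gap: 0.174
```

```bash
python3 arc.py .0584 5 1;python3 - <<'E'
from h import *
im,p=grab('wrist','w10.png')
cv2.imwrite('pics/c12.png',cv2.resize(im[100:260,260:430],None,fx=4.5,fy=3.7,interpolation=cv2.INTER_CUBIC))
E
```

```text
19.45 [ 0.50417704 -0.06539097  0.23335838] [-4.70915328  5.71430451  5.03538656]
0.05848805247868475 224.7700277176836
radial -0.6811600983773508 tang -7.373291096236566
0.0 [0.01, 0.01]
1.0 [0.08, -0.07]
2.0 [0.15, -0.14]
3.0 [0.23, -0.21]
4.0 [0.3, -0.27]
```

View pics/c12.png

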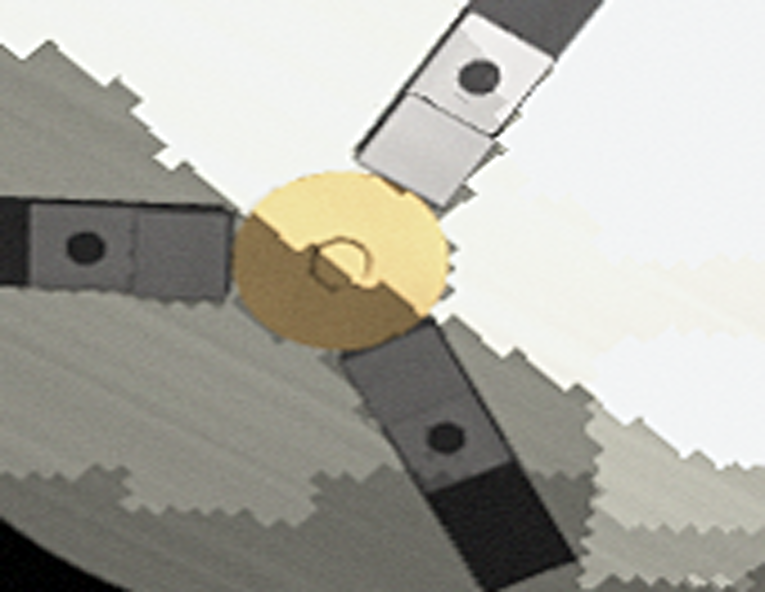

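Call:
{"name": "play_rows", "arguments": {"series": [{"xyz": [0.04, -0.03, 0], "roll": 0}, {"xyz": [0.08, -0.07, 0], "roll": 0}, {"xyz": [0.08, -0.07, 0], "roll": 0}, {"xyz": [0.08, -0.07, 0], "roll": 0}]}}

```text
t: 20.0
position: [0.5045, -0.0657, 0.2334]
tool_rot: [0.932, -0.361, -0.006, -0.001]
contact_force: [-3.8, 6.3, 4.9]
finger_gap: 0.174
```

```bash
python3 arc.py .0584 3 1
```

```text
20.0 [ 0.50452466 -0.06570323  0.23338343] [-3.80298455  6.28513516  4.94976427]
0.05846304118163607 225.22722387137384
radial -1.7834212329757386 tang -7.12636121026001
0.0 [0.0, 0.0]
1.0 [0.08, -0.07]
2.0 [0.15, -0.14]
```

Call:
{"name": "play_rows", "arguments": {"series": [{"xyz": [0.04, -0.03, 0], "roll": 0}, {"xyz": [0.08, -0.07, 0], "roll": 0}, {"xyz": [0.11, -0.1, 0], "roll": 0}, {"xyz": [0.11, -0.1, 0], "roll": 0}, {"xyz": [0.11, -0.1, 0], "roll": 0}]}}

```text
t: 20.62
position: [0.5052, -0.0663, 0.2334]
tool_rot: [0.932, -0.361, -0.007, -0.001]
contact_force: [-4.7, 6.7, 5.7]
finger_gap: 0.173
```

```bash
python3 arc.py .0584 3 1
```

```text
20.625 [ 0.50517049 -0.06629383  0.23338239] [-4.74824342  6.67689819  5.66460979]
0.0584339908719082 226.0846580760044
radial -1.5164498624105898 tang -8.05153182872569
0.0 [0.0, 0.0]
1.0 [0.08, -0.07]
2.0 [0.15, -0.14]
```

Call:
{"name": "play_rows", "arguments": {"series": [{"xyz": [0.04, -0.03, 0], "roll": 0}, {"xyz": [0.08, -0.07, 0], "roll": 0}, {"xyz": [0.11, -0.1, 0], "roll": 0}, {"xyz": [0.11, -0.1, 0], "roll": 0}, {"xyz": [0.11, -0.1, 0], "roll": 0}]}}

```text
t: 21.25
position: [0.5058, -0.0668, 0.2334]
tool_rot: [0.932, -0.361, -0.007, -0.002]
contact_force: [-5.7, 6.4, 5.4]
finger_gap: 0.173
```

```bash
python3 arc.py .0584 3 1;python3 - <<'E'
from h import *
im,p=grab('wrist','w11.png')
cv2.imwrite('pics/c13.png',cv2.resize(im[100:260,260:430],None,fx=4.5,fy=3.7,interpolation=cv2.INTER_CUBIC))
E
```

```text
21.25 [ 0.50577538 -0.06682422  0.2333658 ] [-5.66797366  6.4096719   5.41785614]
0.05840205380238223 226.8730821272392
radial -0.8033209313327694 tang -8.518479602671812
0.0 [0.0, 0.0]
1.0 [0.08, -0.07]
2.0 [0.15, -0.14]
```

View pics/c13.png

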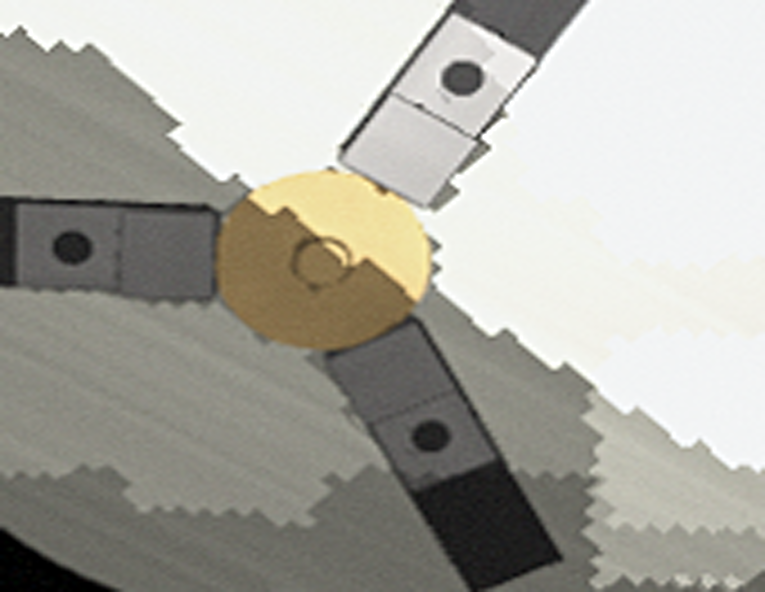

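Call:
{"name": "play_rows", "arguments": {"series": [{"xyz": [0.04, -0.03, 0], "roll": 0}, {"xyz": [0.08, -0.07, 0], "roll": 0}, {"xyz": [0.11, -0.1, 0], "roll": 0}, {"xyz": [0.11, -0.1, 0], "roll": 0}, {"xyz": [0.11, -0.1, 0], "roll": 0}]}}

```text
t: 21.92
position: [0.5063, -0.0673, 0.2334]
tool_rot: [0.932, -0.361, -0.008, -0.002]
contact_force: [-5.6, 7.7, 6.3]
finger_gap: 0.166
```

```bash
python3 arc.py .0584 3 1
```

```text
21.925 [ 0.50631196 -0.06733485  0.23336906] [-5.58503918  7.70300955  6.25195448]
0.0584126063409922 227.5996308860599
radial -1.9222632568451938 tang -9.318472128621542
0.0 [0.0, 0.0]
1.0 [0.08, -0.07]
2.0 [0.15, -0.13]
```

Call:
{"name": "play_rows", "arguments": {"series": [{"xyz": [0.04, -0.03, 0], "roll": 0}, {"xyz": [0.08, -0.07, 0], "roll": 0}, {"xyz": [0.11, -0.1, 0], "roll": 0}, {"xyz": [0.11, -0.1, 0], "roll": 0}, {"xyz": [0.11, -0.1, 0], "roll": 0}]}}

```text
t: 22.55
position: [0.5068, -0.0678, 0.2334]
tool_rot: [0.932, -0.362, -0.009, -0.002]
contact_force: [-5.5, 7.9, 6.4]
finger_gap: 0.17
```

```bash
python3 arc.py .0584 3 1
```

```text
22.55 [ 0.50683787 -0.06777677  0.23338569] [-5.46372244  7.92276303  6.3599574 ]
0.05838835673200163 228.27314688567918
radial -2.276421063599068 tang -9.350954179579716
0.0 [-0.0, -0.0]
1.0 [0.08, -0.07]
2.0 [0.15, -0.13]
```

```bash
cat > tip.py <<'E'
from h import *
from scipy.spatial.transform import Rotation as Ro
s=readout.state();R=Ro.from_quat(s['tool_rot']);z=R.apply([0,0,1]);print('axis',z.round(4),'contact',s['contact_force'].round(1),s['ft_torque'].round(2))
C=np.array([.5457,-.0242]);
for L in (.2173,.193):
    t=s['position']+L*z;q=t[:2]-C;print(L,t.round(4),np.hypot(*q).round(4),(np.degrees(np.arctan2(q[1],q[0]))%360).round(2))
E
python3 tip.py
```

```text
axis [-0.0147  0.01   -0.9998] contact [-5.5  7.9  6.4] [3.05 2.06 0.03]
0.2173 [ 0.5036 -0.0656  0.0161] 0.059 224.55
0.193 [ 0.504  -0.0658  0.0404] 0.0589 224.96
```

Call:
{"name": "play_rows", "arguments": {"series": [{"xyz": [0.04, -0.03, 0], "roll": 0}, {"xyz": [0.08, -0.07, 0], "roll": 0}, {"xyz": [0.11, -0.1, 0], "roll": 0}, {"xyz": [0.15, -0.13, 0], "roll": 0}, {"xyz": [0.15, -0.13, 0], "roll": 0}]}}

```text
t: 23.18
position: [0.5076, -0.0685, 0.2334]
tool_rot: [0.932, -0.362, -0.01, -0.002]
contact_force: [-5.8, 8.5, 8.0]
finger_gap: 0.171
```

```bash
python3 arc.py .0584 3 1; python3 tip.py
```

```text
23.175 [ 0.50760679 -0.06846711  0.23336916] [-5.78460569  8.53013396  7.96689865]
0.05840094151161944 229.28699682182233
radial -2.692597560234327 tang -9.948606277187354
0.0 [0.0, 0.0]
1.0 [0.08, -0.07]
2.0 [0.16, -0.13]
axis [-0.0162  0.0111 -0.9998] contact [-5.8  8.5  8. ] [ 3.39  2.39 -0.01]
0.2173 [ 0.5041 -0.0661  0.0161] 0.059 225.18
0.193 [ 0.5045 -0.0663  0.0404] 0.0589 225.63
```

Call:
{"name": "play_rows", "arguments": {"series": [{"xyz": [0.05, -0.02, 0], "roll": 0}, {"xyz": [0.1, -0.06, 0], "roll": 0}, {"xyz": [0.14, -0.09, 0], "roll": 0}, {"xyz": [0.17, -0.11, 0], "roll": 0}, {"xyz": [0.17, -0.11, 0], "roll": 0}]}}

```text
t: 23.8
position: [0.5083, -0.069, 0.2334]
tool_rot: [0.932, -0.362, -0.011, -0.002]
contact_force: [-7.8, 9.3, 8.5]
finger_gap: 0.171
```

```bash
python3 arc.py .0584 1 1; python3 tip.py;python3 - <<'E'
from h import *
im,p=grab('wrist','w12.png')
cv2.imwrite('pics/c14.png',cv2.resize(im[60:340,180:500],None,fx=2.4,fy=2.1,interpolation=cv2.INTER_CUBIC))
E
```

```text
23.8 [ 0.5083346  -0.06896031  0.23335201] [-7.76903555  9.31160119  8.54474724]
0.05830659090079918 230.14525418622884
radial -2.169515419449924 tang -11.931346653565479
0.0 [-0.01, -0.01]
axis [-0.0183  0.0121 -0.9998] contact [-7.8  9.3  8.5] [ 3.62  2.81 -0.02]
0.2173 [ 0.5044 -0.0663  0.0161] 0.059 225.55
0.193 [ 0.5048 -0.0666  0.0404] 0.0589 226.06
```

View pics/c14.png

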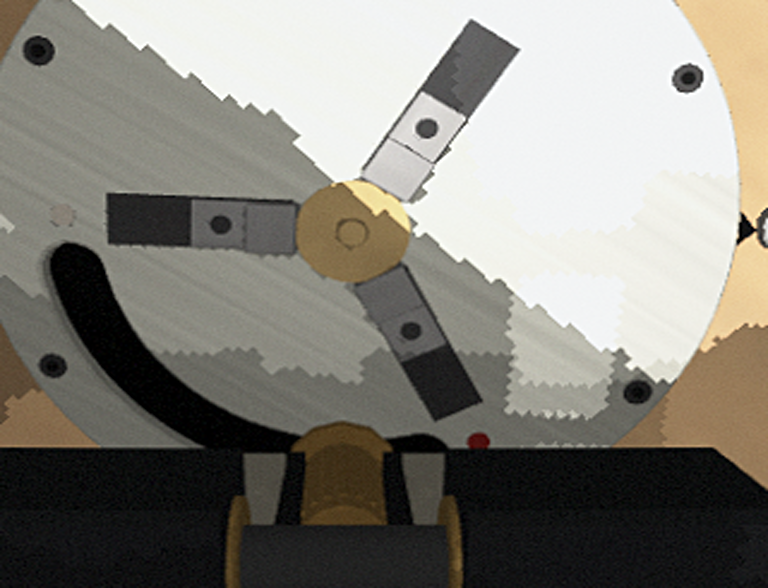

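Call:
{"name": "play_rows", "arguments": {"series": [{"xyz": [0.06, -0.04, 0], "roll": 0}, {"xyz": [0.12, -0.08, 0], "roll": 0}, {"xyz": [0.17, -0.12, 0], "roll": 0}, {"xyz": [0.19, -0.13, 0], "roll": 0}, {"xyz": [0.19, -0.13, 0], "roll": 0}]}}

```text
t: 24.48
position: [0.5091, -0.0695, 0.2333]
tool_rot: [0.932, -0.362, -0.012, -0.002]
contact_force: [-7.7, 10.7, 10.6]
finger_gap: 0.176
```

```bash
python3 arc.py .0584 1 1; python3 tip.py
```

```text
24.475 [ 0.5091172  -0.06953049  0.23332899] [-7.73413834 10.69066998 10.62471965]
0.05825078926836478 231.0956347528385
radial -3.4622174434356703 tang -12.73264979409948
0.0 [-0.01, -0.01]
axis [-0.0206  0.0133 -0.9997] contact [-7.7 10.7 10.6] [3.98 3.17 0.02]
0.2173 [ 0.5046 -0.0666  0.0161] 0.059 225.95
0.193 [ 0.5051 -0.067   0.0404] 0.0589 226.51
```

Call:
{"name": "play_rows", "arguments": {"series": [{"xyz": [0, 0, 0], "roll": 0}, {"xyz": [-0.04, 0.04, 0], "roll": 0}, {"xyz": [-0.07, 0.06, 0], "roll": 0}, {"xyz": [-0.07, 0.06, 0], "roll": 0}]}}

```text
t: 24.98
position: [0.5087, -0.069, 0.2334]
tool_rot: [0.932, -0.362, -0.012, -0.003]
contact_force: [-0.6, 0.0, 1.3]
finger_gap: 0.171
```

```bash
python3 arc.py .0584 1 1; python3 tip.py
```

```text
24.975 [ 0.50868772 -0.06899509  0.23341602] [-0.64006007  0.04017081  1.2539405 ]
0.05810773465721723 230.43452140191195
radial 0.37672486106107306 tang -0.5190076784763389
0.0 [-0.02, -0.02]
axis [-0.0199  0.0133 -0.9997] contact [-0.6  0.   1.3] [ 0.33 -0.07  0.03]
0.2173 [ 0.5044 -0.0661  0.0162] 0.0589 225.39
0.193 [ 0.5048 -0.0664  0.0405] 0.0588 225.94
```

Call:
{"name": "play_rows", "arguments": {"series": [{"xyz": [0, 0, 0], "roll": 0}, {"xyz": [0, 0, 0], "roll": 0}, {"xyz": [0, 0, 0], "roll": 0}, {"xyz": [0, 0, 0], "roll": 0}, {"xyz": [0, 0, 0], "roll": 0}], "jaw": -0.2}}

```text
t: 25.6
position: [0.5087, -0.069, 0.2334]
tool_rot: [0.932, -0.362, -0.012, -0.003]
contact_force: [-0.6, 0.6, 0.9]
finger_gap: 0.402
```

```bash
python3 tip.py;python3 - <<'E'
from h import *
im,p=grab('wrist','w13.png')
cv2.imwrite('pics/c15.png',cv2.resize(im[60:340,180:500],None,fx=2.4,fy=2.1,interpolation=cv2.INTER_CUBIC))
E
```

```text
axis [-0.02    0.0132 -0.9997] contact [-0.6  0.6  0.9] [-0.11 -0.16 -0.  ]
0.2173 [ 0.5043 -0.0661  0.0162] 0.0589 225.39
0.193 [ 0.5048 -0.0665  0.0405] 0.0588 225.95
```

View pics/c15.png

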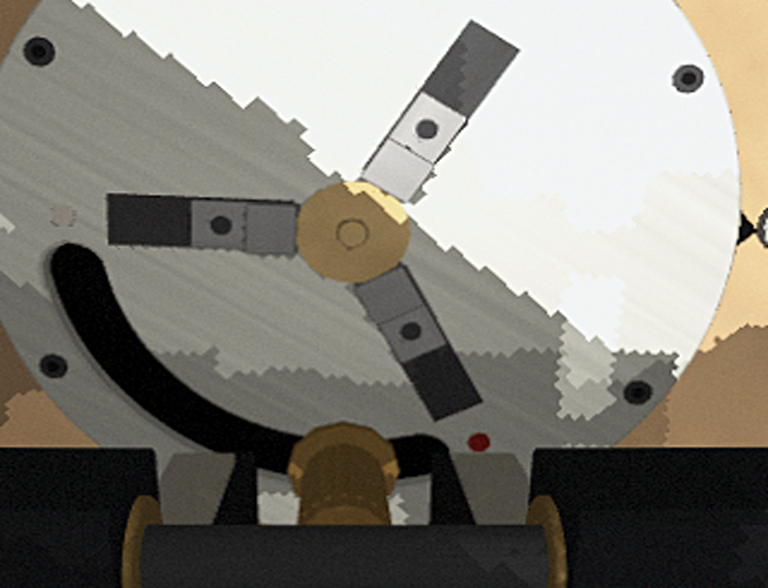

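Call:
{"name": "play_rows", "arguments": {"series": [{"xyz": [0, 0, 1], "roll": 0}, {"xyz": [0, 0, 3], "roll": 0}, {"xyz": [0, 0, 6], "roll": 0}, {"xyz": [0, 0, 9], "roll": 0}, {"xyz": [-2, -3, 11], "roll": 0}, {"xyz": [-5, -5, 11], "roll": 0}, {"xyz": [-7, -6, 11], "roll": 0}, {"xyz": [-7, -6, 11], "roll": 0}]}}

```text
t: 26.65
position: [0.4374, -0.1295, 0.3439]
tool_rot: [0.932, -0.362, -0.011, -0.003]
contact_force: [0.6, 0.4, -0.1]
finger_gap: 0.4
```

Run:
```python
from h import *
print(readout.state()['position'],readout.state()['contact_force'])
im,p=grab('wrist','w14.png')
cv2.imwrite('pics/c16.png',cv2.resize(im[0:290,120:520],None,fx=2,fy=2,interpolation=cv2.INTER_CUBIC))
```

```text
[ 0.43736836 -0.12952004  0.34393418] [ 0.62204553  0.38283802 -0.11575435]
```

View pics/c16.png

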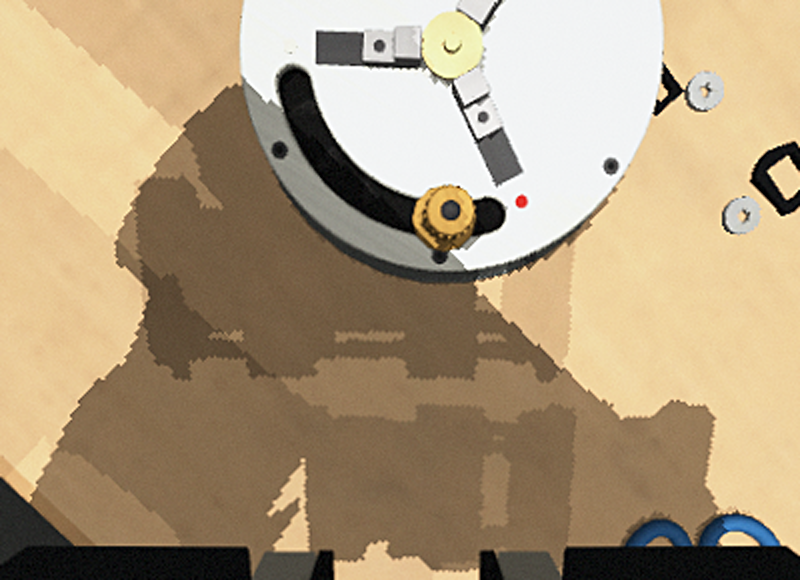

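Run:
```python
from h import *
_,p=load('w14.png');C=np.array([.5457,-.0242])
h=onz(p,(345.5,105),.082);q=h[:2]-C;print('head',h,np.hypot(*q),np.degrees(np.arctan2(q[1],q[0]))%360)
b=onz(p,(120+452/2,45/2),.057);print('barrel',b,b[:2]-C)
print(proj(p,[[*C,.057]]))
```

```text
head [ 0.50671224 -0.06628806  0.082     ] 0.057371160156104724 227.189891952471
barrel [ 0.54539154 -0.02487676  0.057     ] [-0.00030846 -0.00067676]
[[345.67861585  21.39313505]]
```

Run:
```python
from h import *
grab('top','t15.png')
print(ticket.hand_in())
```

```text
the job is handed in; nothing more can be done
None
```

View pics/t15.png

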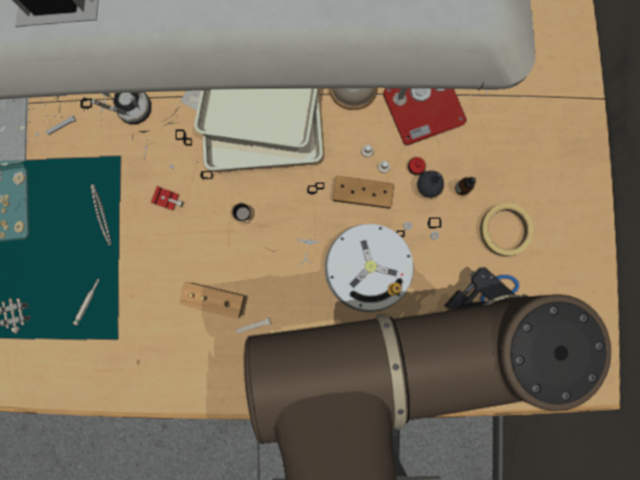

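The pin is standing in the ring's socket, the jaws are closed on the barrel, and the job was handed in at about 27 s. I could not measure the jaw force on the barrel directly.

**What I did:** I took the pin from the block. The socket showed in the wrist picture, about 33° towards the white dot, so I lowered the pin straight into it without sliding over the ring. It went home with about 2 N of contact, its tip about 16 mm above the bench. I then swung it about 64° towards the red dot. At the end I eased the load off, opened the fingers and backed the arm away.

**Last checks**
- **Grip on the barrel:** The force along the swing rose from about 7 N to 12.7 N at the end. By the jaw ratio I estimate that as about 30 to 40 N on the barrel in all. I did not check it again after letting go.
- **Barrel:** It is about 0.7 mm off the chuck's axis as measured, which is within the 2 mm camera calibration, and all three jaws look to be touching it.
- **Pin:** It is still in the slot at the right radius (about 58 mm), leaning by roughly 0.03 rad.
- **Loose things:** The loupe, blower and dropper bottle look unmoved in the last top view.

**What disagreed:**
- **Swing angle:** The force rose at about 30° past the slot's middle, against the 27° given. Slack of the pin in the socket and calibration error could explain part of that.
- **Tool tilt:** The tool tilted by about 0.024 rad while pushing, so I worked out the tip's position from the tilted tool axis.

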